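# Check and tray caustic cleaner refills with sprung tongs

### The arm

A 6-joint arm with a two-finger parallel gripper is mounted at the origin on the work surface. World frame = base frame: x ahead of the robot, y to its left, z up, the work surface at z = 0. Lengths are in mm, angles in rad, forces in N, time in s.
With the tool pointing down it reaches from about 350 to 875 mm from the base axis. Payload 15.5 kg.
Tool frame: the origin (TCP) lies on the centre line of the jaws, within the pads' length; the fingertips stand 19 mm ahead of it and the grasp point (between the pads) is the TCP (manip.nose_length is the distance from the TCP to the fingertips, in mm); z points along the fingers, x is the direction in which the jaws open and shut, and the axes are right-handed (so a half turn about z gives the same grasp; the last joint's range is limited). The gripper opens to 85 mm and grips with 20 to 120 N. Pads are 22 mm wide; open, the fingers measure 114 mm over their backs; the gripper's body (76 mm by 85 mm) begins 54 mm behind the grasp point. The pads swing forward as they close: fully open they stand 13 mm farther back than shut.
Start: joints at [-1.387, 0.494, 1.345, -0, 1.302, -0.096], TCP at [172.002, -600.868, 250.277] pointing down, gripper open.
Joint ranges: [-2.91, 2.91], [-0.82, 2.16], [0.22, 2.67], [-1.22, 4.37], [0.12, 2.79], [-3.08, 3.08]. Speed limits (rad/s): [1.89, 1.89, 2.57, 3.01, 3.01, 3.01].

### API

Orientations are given as a unit quaternion [w, x, y, z].
In Python, from workcell import manip gives the robot as it stands. The module is installed in compiled form; this text tells all that it offers.
- The arm moves only by the tool jog_arm, never from a script. Its argument "rows" is a list of rows, each an object of numbers: "dx", "dy", "dz": the shift along the tool's x, y, z in cm; "wx", "wy", "wz": the turn, a rotation vector about the tool's x, y, z in rad; "claw": the opening, from -1 (shut) to 1 (fully open). In form: [{"dx": .., "dy": .., "dz": .., "wx": .., "wy": .., "wz": .., "claw": ..}, ...]. A call has 1 to 20 rows; each row shifts and turns the commanded pose from where the row before left it, along the tool's axes as they then stand; what a row does not reach is not made up. A row lasts 1/8 s, in which the tool goes at most 62.5 mm and 10.7 degrees, less where a joint would pass 70% of its speed; a pose out of reach is approached as far as the arm can. A call is refused whole if a number of a shift passes 6.25 or a number of a turn 0.188, either way. A call with a gripper value outside its range is refused whole. The fingers move at their own pace and stop on an object; "newtons" is the grip in N (left out, the last holds). Time passes only in rows, so rows that do not move let the fingers close. It gives the time, the measured TCP pose, the force and the opening at its end, in the units of the state.
- manip.observe(): the state, without advancing time (a new reading comes with each control period).
- manip.read_camera(name): name is "scene" or "top" or "wrist"; returns the picture (400x640x3 uint8, blue, green, red); there is no depth.
- manip.camera_model(name): a dict with "fx", "fy", "cx", "cy" (pixels), "D" ([k1, k2, p1, p2, k3] as OpenCV has them; the pictures are not rectified), "eye" and "rotation" of the camera in the world. Camera axes: x right, y up, looking along -z (the intrinsics and any distortion apply to the point x, -y, -z); pixel columns grow to the right and rows downward; lengths in mm; the calibration is good to about 2 mm. A picture is of the moment at which its call begins: read the wrist's pose just before it. camera_model takes no time and is no camera call; for the wrist camera it gives the pose at the moment of the call.
- manip.finish_job(): hands the job in, once; it reports no verdict.
The state is a dict: "clock": time; "qpos": joint angles; "joint_vel": joint speeds; "joint_efforts": joint torques, N m; "tool_pos": TCP position; "tcp_rot": TCP orientation; "wrist_force": force on the tool from outside, world axes, zero at the start; "moment": the same for the moment, N m; "finger_gap": finger opening in mm.
Only numpy, scipy, OpenCV 4.12 (cv2) and the standard library are available. Lean on these libraries where they do the work, as an engineer would, in place of code of your own. Each camera call takes 0.05 s, during which the arm holds its last target. There are 200 camera calls.

### The job

These washing-machine cleaner refills are caustic, so handle them only with the sprung tongs and never touch one with the robot itself. With the tongs stand any one of them upright in the middle of the gauge plate, then press the gauge knob gently down until the foot rests on the refill's top so that the slide shows its height, and let the slide spring back up. Then use the tongs to stand every refill, the checked one too, upright in the low tray, lay the tongs back across their rest, and leave the other things on the counter where they are.

Things in the scene. Friction and masses are not known exactly. Their poses are not given: they have to be found in the camera images.
- refill0: A cleaner refill, all four alike: off-white solid of two stacked upright cylinders, a foot 48 mm across and 16 mm high and on it a neck 24 mm across, flat-topped; 50 mm high in all, about 90 g. Origin: centre of its underside, z up along the neck. Stands loose and upright on the work surface to the right of the gauge. Some of the four may be absent.
- refill1: A cleaner refill, all four alike: off-white solid of two stacked upright cylinders, a foot 48 mm across and 16 mm high and on it a neck 24 mm across, flat-topped; 50 mm high in all, about 90 g. Origin: centre of its underside, z up along the neck. Stands loose and upright on the work surface to the right of the gauge. Some of the four may be absent.
- refill2: A cleaner refill, all four alike: off-white solid of two stacked upright cylinders, a foot 48 mm across and 16 mm high and on it a neck 24 mm across, flat-topped; 50 mm high in all, about 90 g. Origin: centre of its underside, z up along the neck. Stands loose and upright on the work surface to the right of the gauge. Some of the four may be absent.
- refill3: A cleaner refill, all four alike: off-white solid of two stacked upright cylinders, a foot 48 mm across and 16 mm high and on it a neck 24 mm across, flat-topped; 50 mm high in all, about 90 g. Origin: centre of its underside, z up along the neck. Stands loose and upright on the work surface to the right of the gauge. Some of the four may be absent.
- tongs: Steel parallel-action sprung tongs lying flat on their rest, 162 mm long, 62 mm wide open, 22 mm high, 130 g, same both ways up. Two flat upright legs, a dark spring barrel joins them at the back. Origin: mid width and height when open, at the grip place; x points to the jaws. Grip from above at the origin, fingers closing along y on the legs' flat outer faces (y = +-31 mm, x = -60 to 30 mm).
- tongs_jaws (a point): Middle between the two black rubber jaw pads of the open tongs, 92 mm along x from the tongs' origin. Pads: 44 mm apart when open, 22 mm high, 20 mm long along x. The tongs stay centred between the fingers as these squeeze both legs.
- tongs_leg (a joint): How far the tongs are squeezed shut, m: 0 open, 0.030 most; legs stay parallel; outer width = 62 mm minus this. A spring opens them: 8 N to begin closing and 250 N/m more. A slight squeeze (outer width 58 mm) carries them open; on a refill's 24 mm neck it reads about 0.020.
- rest: Fixed tongs rest: a thin steel plate 120 x 50 mm with two grey crossbars, each 90 mm long along y, 12 mm wide, tops 16 mm above the work surface, at x = -38 and +42 mm. Origin: centre of the underside. At the start the tongs lie on the bars, their origin over the rest's and their x along the rest's x. The place between the bars is free for the fingers.
- gauge: Fixed height gauge. Base plate 115 x 110 mm, 6 mm thick, column at its far side (x = 57 to 79 mm, 150 mm high), an arm from the column reaching to x = -7 mm, 36 mm wide, underside 124 mm and top 150 mm above the work surface. Origin: under the plate's centre; x points from the open front to the column, so load it from the -x side.
- gauge_plate (a point): Centre of the gauge plate's top face, under the foot; marked by a dark disc 24 mm across.
- gauge_slide (a joint): Travel of the gauge's sprung slide downwards, m. 0 is fully up, foot underside 85 mm above the plate; the height under the foot is 0.085 minus this, so on a 50 mm refill it reads 0.035. Spring: 2 N to start and 100 N/m more, springs back up by itself. Longest travel 0.060.
- gauge_knob (a point): Top centre of the gauge's black push knob, 36 mm across, on the slide, straight above the plate's centre; 204 mm above the work surface when up; moves down with the slide. Press from above with shut fingers.
- tray: Fixed low grey tray, outside 85 x 268 mm (x, y), walls 14 mm high and 4 mm thick, floor 4 mm thick. Origin: centre of the underside; y runs along its length, x points away from the robot. Four refills fit side by side along y, 60 mm apart.
- pump: Bystander: white bottle, 64 mm across, 170 mm high. Origin under its centre.
- jar: Bystander: glass jar, 60 mm across, 70 mm high. Origin under its centre.
- cup: Bystander: white cup, 72 mm across, 85 mm high. Origin under its centre.
- carton: Bystander: cardboard box 50 x 120 x 75 mm high. Origin under its centre.
- soap: Bystander: soap bar 55 x 85 x 24 mm high. Origin under its centre.
- deterg: Bystander: large white bottle, 90 mm across, 220 mm high. Origin under its centre.
- brush: Bystander: wooden brush lying flat.
Things that resemble listed ones, but are neither listed nor needed, are in the scene too. What is shaped like the tongs but turquoise is not meant. What is shaped like the refill2 but black is not meant.

How it is judged:
By the outcome, as a careful person would: the job done as asked, in the order asked, and still so for the second after the job is handed in, with the robot touching nothing.
Of refill0, refill1, refill2, refill3 only 3 to 4 are there at a start; the rules pass over those that are not, and their reading is None.
At some moment in a run one of refill0, refill1, refill2, refill3 may be knocked a few centimetres aside while the robot is not near it.
It also fails if it takes over 210 s, if anything falls off the work surface, if the arm or the gripper's body presses on something with over 40 N, if the wrist force passes 120 N, or if a joint passes its speed limit or range.

## Working session

There is one attempt and no reset: what is moved stays moved. The work goes in short steps, Python scripts to look and compute and a tool call to move; the robot and the scene stay as the last step left them, time stands still between calls to the robot, and variables do not carry over. Pictures are saved under pics/ and viewed, about 12 in all and at most 16, crops included, and the job is handed in when it is done.

Besides the shell and the picture viewer there is one more tool, called as name([rows], argument=value, ...), one row to a line, values as JSON. jog_arm: Moves the arm, as the interface text tells. Its arguments: {"type":"object","properties":{"rows":{"type":"array"},"newtons":{"type":"number"}},"required":["rows"]}

```bash
mkdir -p pics
cat > h.py <<'E'
import numpy as np, cv2
from workcell import manip
def snap(name,fn):
    m=manip.camera_model(name); im=manip.read_camera(name); cv2.imwrite(f'pics/{fn}.png',im); np.save(f'pics/{fn}.npy',m,allow_pickle=True); return im,m
def load(fn): return np.load(f'pics/{fn}.npy',allow_pickle=True).item()
def K(m): return np.array([[m['fx'],0,m['cx']],[0,m['fy'],m['cy']],[0,0,1.]])
def R(m):
    r=np.array(m['rotation'],float)
    if r.shape==(4,):
        from scipy.spatial.transform import Rotation as Ro
        r=Ro.from_quat(np.r_[r[1:],r[0]]).as_matrix()
    return r
def px2w(m,u,v,z):
    p=cv2.undistortPoints(np.array([[[u,v]]],float),K(m),np.array(m['D'],float))[0,0]
    d=R(m)@np.array([p[0],-p[1],-1]); e=np.array(m['eye'],float)
    return e+d*(z-e[2])/d[2]
def w2px(m,P):
    c=R(m).T@(np.array(P,float)-np.array(m['eye'],float)); c=c*[1,-1,-1]
    return cv2.projectPoints(c.reshape(1,1,3),np.zeros(3),np.zeros(3),K(m),np.array(m['D'],float))[0].ravel()
E
python3 - <<'E'
from h import *
s=manip.observe(); print(s)
for n in('scene','top'):
    im,m=snap(n,n+'0'); print(n,m)
print(manip.camera_model('wrist'))
a=cv2.imread('pics/top0.png');cv2.imwrite('pics/top0b.png',cv2.resize(a,(800,500),interpolation=cv2.INTER_CUBIC))
E
```

```text
{'clock': 0.0, 'qpos': array([-1.38749150e+00,  4.94187605e-01,  1.34614974e+00,  5.62294720e-06,
        1.30249213e+00, -9.54950024e-02]), 'joint_vel': array([ 0.0006197 , -0.00077636,  0.00149962,  0.00116832,  0.00111832,
       -0.0004592 ]), 'joint_efforts': array([-4.12578971e-03, -8.82168388e+01, -3.83882153e+01, -3.71027918e-04,
        1.00017514e-02, -1.72279078e-05]), 'tool_pos': array([ 171.9460026 , -600.52449236,  249.69118475]), 'tcp_rot': array([-4.19666860e-04,  7.98498621e-01, -6.01996321e-01, -4.54222765e-04]), 'wrist_force': array([ 0.67808707,  0.18027559, -0.03715652]), 'moment': array([-0.02857555, -0.0172509 ,  0.04708574]), 'finger_gap': 85.24838157449368}
scene {'fx': 376.665964664462, 'fy': 376.665964664462, 'cx': 317.27275242043817, 'cy': 198.83147106289687, 'D': array([-0.07872855,  0.        ,  0.        ,  0.        ,  0.        ]), 'eye': array([1120.74869621, -604.54897334,  922.64729827]), 'rotation': array([0.83890885, 0.35034671, 0.16259958, 0.38347165])}
top {'fx': 479.637773610891, 'fy': 479.637773610891, 'cx': 324.2782207819566, 'cy': 198.73370639090626, 'D': array([-0.0792286,  0.       ,  0.       ,  0.       ,  0.       ]), 'eye': array([ 417.77678098,  -82.97194645, 1853.45694898]), 'rotation': array([ 0.70724817,  0.02358819, -0.0177915 , -0.70634771])}
{'fx': 332.9489138974696, 'fy': 332.9489138974696, 'cx': 316.8564497844918, 'cy': 198.09063748730105, 'D': array([0.01487116, 0.        , 0.        , 0.        , 0.        ]), 'eye': array([ 240.96515347, -581.40317472,  373.58933765]), 'rotation': array([ 0.79039662, -0.11286751,  0.08594251, -0.59594295])}
```

View pics/top0.png

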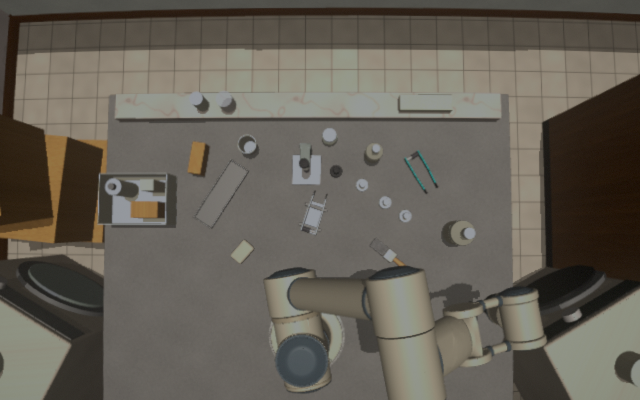

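View pics/scene0.png

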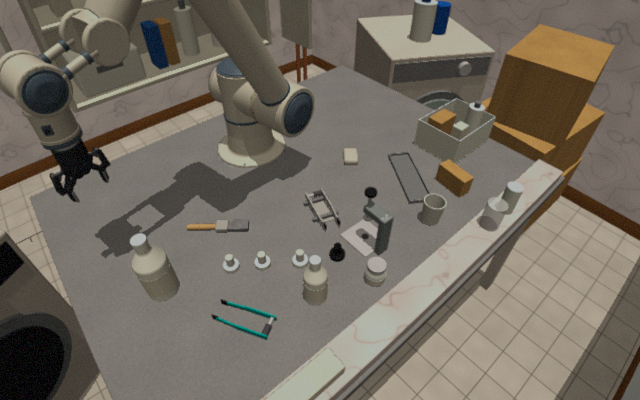

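Run:
```python
from h import *
a=cv2.imread('pics/top0.png')
cv2.imwrite('pics/c1.png',cv2.resize(a[130:240,185:425],None,fx=3.33,fy=3.33,interpolation=cv2.INTER_CUBIC)) # 800x366
m=load('top0')
for n,u,v,z in [('r_a',362,184.5,50),('r_b',385,202.5,50),('r_c',405.5,216,50),('black',336,171,50),('tongs',314,214,27),('gknob',305,164,204),('tray',221,194,14)]:
    print(n,px2w(m,u,v,z).round(0))
```

```text
r_a [ 577. -210.   50.]
r_b [ 509. -297.   50.]
r_c [ 459. -374.   50.]
black [ 628. -112.   50.]
tongs [467. -29.  27.]
gknob [635.  -2. 204.]
tray [543. 331.  14.]
```

View pics/c1.png

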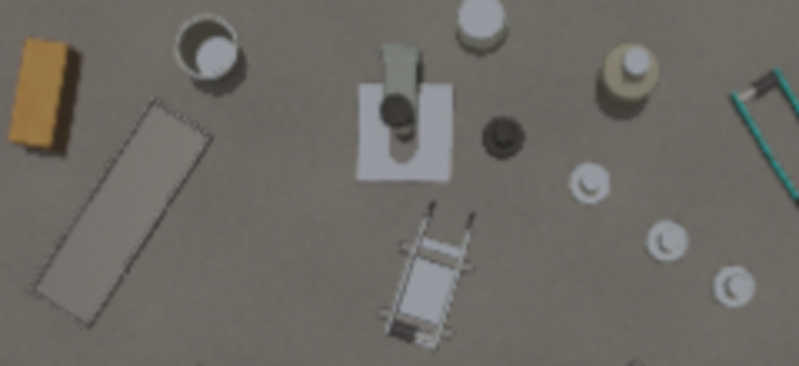

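Run:
```python
from h import *
m=load('top0')
f=lambda x,y,z: px2w(m,x/3.333+185-.35,y/3.333+130-.35,z)
print('nose',manip.nose_length)
for n,L,z in [('tray',[(157,98),(212,137),(90,326),(34,290)],14),('plate',[(359,84),(452,85),(452,181),(357,181)],6),('tongs tips/back',[(432,208),(471,218),(387,332),(436,346)],27),('knob',[(397,110)],204),
 ('restplate',[(424,237),(466,247),(401,322),(447,333)],16),('refills',[(590,182),(667,240),(736,286)],33),('soap',[(190,405)],24)]:
    P=np.array([f(*p,z) for p in L]); print(n,P.round(0)[:,:2].tolist(),P.mean(0).round(1))
```

```text
nose 19.0
tray [[679.0, 291.0], [634.0, 226.0], [414.0, 366.0], [456.0, 432.0]] [545.7 329.1  14. ]
plate [[697.0, 57.0], [695.0, -52.0], [583.0, -52.0], [583.0, 58.0]] [639.6   2.7   6. ]
tongs tips/back [[550.0, -30.0], [539.0, -74.0], [408.0, 21.0], [393.0, -35.0]] [472.5 -29.3  27. ]
knob [[640.0, 2.0]] [639.5   1.9 204. ]
restplate [[518.0, -20.0], [506.0, -69.0], [420.0, 6.0], [407.0, -47.0]] [462.7 -32.4  16. ]
refills [[580.0, -210.0], [514.0, -298.0], [461.0, -376.0]] [ 518.2 -294.9   33. ]
soap [[324.0, 247.0]] [324.3 247.   24. ]
```

```bash
cat >> h.py <<'E'
def plan(x,y,z,yaw):
    "yaw=tongs dir deg (tool +y). Prints translation in current tool axes (cm) and then wz turn"
    from scipy.spatial.transform import Rotation as Ro
    s=manip.observe(); q=s['tcp_rot']; M=Ro.from_quat(np.r_[q[1:],q[0]])
    d=M.inv().apply(np.array([x,y,z])-s['tool_pos'])/10
    Y=np.radians(yaw); T=Ro.from_matrix(np.array([[-np.sin(Y),np.cos(Y),0],[np.cos(Y),np.sin(Y),0],[0,0,-1]]).T.T)
    r=(M.inv()*T).as_rotvec()
    print('t',round(s['clock'],1),'pos',s['tool_pos'].round(1),'gap',round(s['finger_gap'],1),'F',s['wrist_force'].round(1),'d',d.round(2),'rot',r.round(3))
E
python3 - <<'E'
from h import *
plan(455,-26,200,-17)
E
```

```text
t 0.1 pos [ 171.9 -600.6  249.8] gap 85.7 F [ 0.  -0.2 -0.4] d [-47.45 -43.02   5.03] rot [-1.000e-03  0.000e+00 -2.566e+00]
```

jog_arm([
  {"dx": -3.95, "dy": -3.58, "dz": 0.4},
  {"dx": -3.95, "dy": -3.58, "dz": 0.4},
  {"dx": -3.95, "dy": -3.58, "dz": 0.4},
  {"dx": -3.95, "dy": -3.58, "dz": 0.4},
  {"dx": -3.95, "dy": -3.58, "dz": 0.4},
  {"dx": -3.95, "dy": -3.58, "dz": 0.4},
  {"dx": -3.95, "dy": -3.58, "dz": 0.4},
  {"dx": -3.95, "dy": -3.58, "dz": 0.4},
  {"dx": -3.95, "dy": -3.58, "dz": 0.4},
  {"dx": -3.95, "dy": -3.58, "dz": 0.4},
  {"dx": -3.95, "dy": -3.58, "dz": 0.4},
  {"dx": -3.95, "dy": -3.58, "dz": 0.4},
])

```text
invalid input at $.rows[0]: expected keys dx, dy, dz, wx, wy, wz, claw
```

jog_arm([
  {"wz": -0.183},
  {"wz": -0.183},
  {"wz": -0.183},
  {"wz": -0.183},
  {"wz": -0.183},
  {"wz": -0.183},
  {"wz": -0.183},
  {"wz": -0.183},
  {"wz": -0.183},
  {"wz": -0.183},
  {"wz": -0.183},
  {"wz": -0.183},
  {"wz": -0.183},
  {"wz": -0.183},
  {},
  {},
])

```text
invalid input at $.rows[0]: expected keys dx, dy, dz, wx, wy, wz, claw
```

Run:
```python
from h import *
plan(455,-26,200,-17)
im,m=snap('wrist','w1'); print(m['eye'])
```

```text
t 0.1 pos [ 171.9 -600.6  249.8] gap 85.7 F [ 0.  -0.2 -0.4] d [-47.45 -43.02   5.03] rot [-1.000e-03  0.000e+00 -2.566e+00]
[ 240.96515347 -581.40317472  373.58933765]
```

View pics/w1.png

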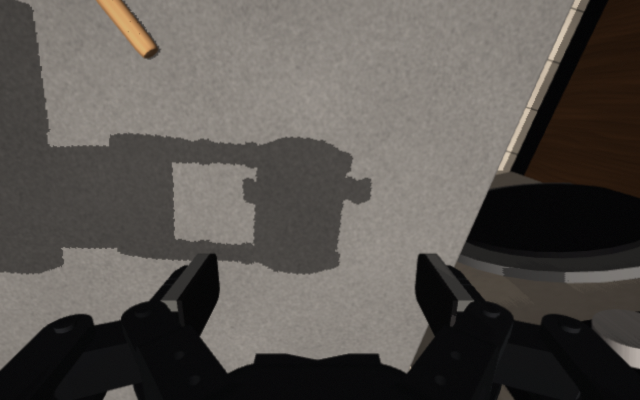

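```bash
cat >> h.py <<'E'
def rows(n,dx=0,dy=0,dz=0,wz=0,claw=1):
    import json; return json.dumps([dict(dx=dx,dy=dy,dz=dz,wx=0,wy=0,wz=wz,claw=claw)]*n)
E
python3 - <<'E'
from h import *
m=load('w1')
for tx,ty in [(370,-60),(390,-60),(330,-150)]:
    o=np.array([172-tx,-600.5-ty,0]); print(tx,ty,[w2px(m,o+p).round(0).tolist() for p in ([400,-7,27],[545,-52,27],[640,2,204],[580,-210,33],[545,330,14])])
plan(370,-60,250,163)
E
```

```text
370 -60 [[275.0, 129.0], [361.0, -13.0], [366.0, -638.0], [542.0, -4.0], [-74.0, -157.0]]
390 -60 [[270.0, 148.0], [354.0, 11.0], [345.0, -525.0], [532.0, 20.0], [-72.0, -128.0]]
330 -150 [[194.0, 62.0], [276.0, -99.0], [40.0, -1182.0], [467.0, -89.0], [-208.0, -268.0]]
t 0.1 pos [ 172.  -600.6  249.8] gap 85.4 F [ 0.  -0.3 -0.4] d [-4.652e+01 -3.392e+01  3.000e-02] rot [0.    0.001 0.576]
```

jog_arm([
  {"dx": -3.74, "dy": -3.13, "dz": 0, "wx": 0, "wy": 0, "wz": 0, "claw": 1},
  {"dx": -3.74, "dy": -3.13, "dz": 0, "wx": 0, "wy": 0, "wz": 0, "claw": 1},
  {"dx": -3.74, "dy": -3.13, "dz": 0, "wx": 0, "wy": 0, "wz": 0, "claw": 1},
  {"dx": -3.74, "dy": -3.13, "dz": 0, "wx": 0, "wy": 0, "wz": 0, "claw": 1},
  {"dx": -3.74, "dy": -3.13, "dz": 0, "wx": 0, "wy": 0, "wz": 0, "claw": 1},
  {"dx": -3.74, "dy": -3.13, "dz": 0, "wx": 0, "wy": 0, "wz": 0, "claw": 1},
  {"dx": -3.74, "dy": -3.13, "dz": 0, "wx": 0, "wy": 0, "wz": 0, "claw": 1},
  {"dx": -3.74, "dy": -3.13, "dz": 0, "wx": 0, "wy": 0, "wz": 0, "claw": 1},
  {"dx": -3.74, "dy": -3.13, "dz": 0, "wx": 0, "wy": 0, "wz": 0, "claw": 1},
  {"dx": -3.74, "dy": -3.13, "dz": 0, "wx": 0, "wy": 0, "wz": 0, "claw": 1},
  {"dx": -3.74, "dy": -3.13, "dz": 0, "wx": 0, "wy": 0, "wz": 0, "claw": 1},
  {"dx": -3.74, "dy": -3.13, "dz": 0, "wx": 0, "wy": 0, "wz": 0, "claw": 1},
  {"dx": 0, "dy": 0, "dz": 0, "wx": 0, "wy": 0, "wz": 0, "claw": 1},
  {"dx": 0, "dy": 0, "dz": 0, "wx": 0, "wy": 0, "wz": 0, "claw": 1},
])

```text
clock: 1.9
tool_pos: [409.4, -66.1, 250.2]
tcp_rot: [0.0, 0.799, -0.602, -0.0]
wrist_force: [-0.4, -0.2, 0.2]
finger_gap: 85.4
```

Run:
```python
from h import *
plan(455,-26,200,-17)
im,m=snap('wrist','w2'); print(m['eye'])
```

```text
t 1.9 pos [409.4 -66.1 250.2] gap 85.4 F [-0.4 -0.2  0.2] d [-2.6  -5.49  5.02] rot [ 0.     0.    -2.565]
[478.41989977 -46.753997   373.98271365]
```

View pics/w2.png

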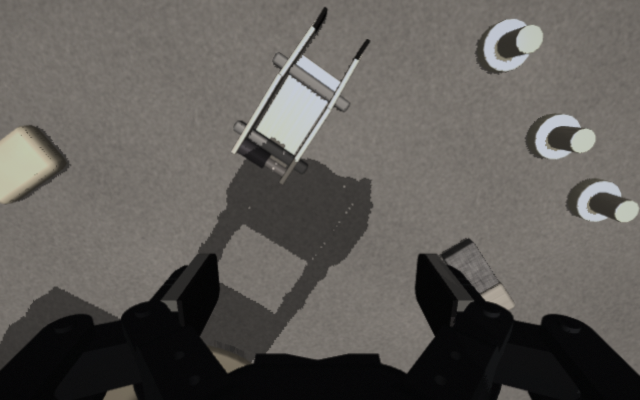

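Run:
```python
from h import *
m=load('w2')
g=lambda L,z:np.array([px2w(m,*p,z)[:2] for p in L])
T=g([(324,9),(369,41),(235,152),(289,183)],38);print(T.round(1).tolist())
B=g([(277,60),(347,104),(238,127),(303,170)],16);print('bars',B.round(1).tolist(),B.mean(0))
a=(T[0]+T[1])/2;b=(T[2]+T[3])/2;d=(a-b);print('len',np.hypot(*d),'yaw',np.degrees(np.arctan2(d[1],d[0])),'w',np.hypot(*(T[0]-T[1])),np.hypot(*(T[2]-T[3])),'mid',(a+b)/2,'org from tip',a-102*d/np.hypot(*d))
for p in [(530,39),(582,140),(626,211)]: print(px2w(m,*p,50).round(1))
for p in [(508,45),(558,136),(600,201)]: print('foot',px2w(m,*p,16).round(1))
```

```text
[[555.5, -31.2], [541.9, -78.4], [407.5, 19.0], [391.4, -41.6]]
bars [[504.4, 2.1], [483.5, -77.6], [429.6, 25.7], [404.1, -52.2]] [455.41027179 -25.50946185]
len 155.43604914035996 yaw -16.260036114316595 w 49.149130800606265 62.61822944847012 mid [474.09640431 -33.06471798] org from tip [450.78568789 -26.26583345]
[ 579.5 -213.3   50. ]
[ 512.6 -300.5   50. ]
[ 460.4 -377.5   50. ]
foot [ 579.6 -212.6   16. ]
foot [ 513.2 -301.1   16. ]
foot [ 461.1 -379.    16. ]
```

jog_arm([
  {"dx": -2.63, "dy": -5.39, "dz": 0, "wx": 0, "wy": 0, "wz": 0, "claw": 1},
  {"dx": 0, "dy": 0, "dz": 1, "wx": 0, "wy": 0, "wz": -0.184, "claw": 1},
  {"dx": 0, "dy": 0, "dz": 1, "wx": 0, "wy": 0, "wz": -0.184, "claw": 1},
  {"dx": 0, "dy": 0, "dz": 1, "wx": 0, "wy": 0, "wz": -0.184, "claw": 1},
  {"dx": 0, "dy": 0, "dz": 1, "wx": 0, "wy": 0, "wz": -0.184, "claw": 1},
  {"dx": 0, "dy": 0, "dz": 1, "wx": 0, "wy": 0, "wz": -0.184, "claw": 1},
  {"dx": 0, "dy": 0, "dz": 1, "wx": 0, "wy": 0, "wz": -0.184, "claw": 1},
  {"dx": 0, "dy": 0, "dz": 1, "wx": 0, "wy": 0, "wz": -0.184, "claw": 1},
  {"dx": 0, "dy": 0, "dz": 1, "wx": 0, "wy": 0, "wz": -0.184, "claw": 1},
  {"dx": 0, "dy": 0, "dz": 1, "wx": 0, "wy": 0, "wz": -0.184, "claw": 1},
  {"dx": 0, "dy": 0, "dz": 1, "wx": 0, "wy": 0, "wz": -0.184, "claw": 1},
  {"dx": 0, "dy": 0, "dz": 1, "wx": 0, "wy": 0, "wz": -0.184, "claw": 1},
  {"dx": 0, "dy": 0, "dz": 1, "wx": 0, "wy": 0, "wz": -0.184, "claw": 1},
  {"dx": 0, "dy": 0, "dz": 1, "wx": 0, "wy": 0, "wz": -0.184, "claw": 1},
  {"dx": 0, "dy": 0, "dz": 1, "wx": 0, "wy": 0, "wz": -0.184, "claw": 1},
  {"dx": 0, "dy": 0, "dz": 0, "wx": 0, "wy": 0, "wz": 0, "claw": 1},
])

```text
clock: 3.95
tool_pos: [453.7, -27.0, 109.9]
tcp_rot: [-0.0, 0.802, 0.598, -0.0]
wrist_force: [-0.5, 0.4, -0.2]
finger_gap: 85.7
```

Run:
```python
from h import *
plan(454,-26,29,-16.4)
im,m=snap('wrist','w3'); im,m=snap('scene','s3')
cv2.imwrite('pics/s3b.png',np.vstack([cv2.resize(im[120:280,180:420],None,fx=2.5,fy=2.5,interpolation=cv2.INTER_CUBIC)]))
```

```text
t 4.0 pos [453.7 -27.  109.9] gap 85.7 F [-0.5  0.4 -0.2] d [0.11 0.01 8.09] rot [-0.001  0.    -0.003]
```

View pics/w3.png

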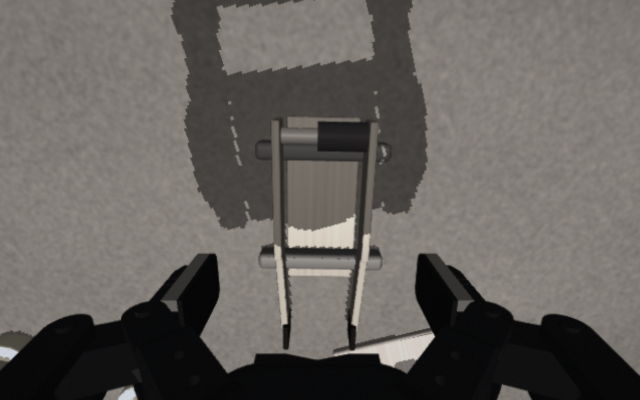

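Run:
```python
from h import *
m=load('w3')
g=lambda L,z:np.array([px2w(m,*p,z)[:2] for p in L])
T=g([(275,120),(375,123),(286,347),(351,347)],38);print(T.round(1).tolist())
b=T[:2].mean(0);a=T[2:].mean(0);d=a-b;L=np.hypot(*d);d/=L;print('len',L,'yaw',np.degrees(np.arctan2(d[1],d[0])),'from back',b+60*d,'tip',a-102*d)
B=g([(261,150),(388,153),(262,258),(380,260)],14);print('bars',B.round(1).tolist(),B.mean(0)-2*d)
```

```text
[[389.0, -32.9], [407.0, 21.6], [538.5, -75.1], [551.5, -31.4]]
len 154.4744310856026 yaw -17.922749302380893 from back [455.07959475 -24.14485666] tip [447.91922444 -21.82898004]
bars [[405.0, -51.1], [430.8, 28.7], [479.1, -76.3], [505.1, 5.3]] [453.09147131 -22.73697984]
```

jog_arm([
  {"dx": 0.23, "dy": -0.09, "dz": 2, "wx": 0, "wy": 0, "wz": 0.01, "claw": 1},
  {"dx": 0, "dy": 0, "dz": 2, "wx": 0, "wy": 0, "wz": 0, "claw": 1},
  {"dx": 0, "dy": 0, "dz": 2, "wx": 0, "wy": 0, "wz": 0, "claw": 1},
  {"dx": 0, "dy": 0, "dz": 1.5, "wx": 0, "wy": 0, "wz": 0, "claw": 1},
  {"dx": 0, "dy": 0, "dz": 0.6, "wx": 0, "wy": 0, "wz": 0, "claw": 1},
  {"dx": 0, "dy": 0, "dz": 0, "wx": 0, "wy": 0, "wz": 0, "claw": 0.365},
  {"dx": 0, "dy": 0, "dz": 0, "wx": 0, "wy": 0, "wz": 0, "claw": 0.365},
  {"dx": 0, "dy": 0, "dz": 0, "wx": 0, "wy": 0, "wz": 0, "claw": 0.365},
  {"dx": 0, "dy": 0, "dz": 0, "wx": 0, "wy": 0, "wz": 0, "claw": 0.365},
  {"dx": 0, "dy": 0, "dz": 0, "wx": 0, "wy": 0, "wz": 0, "claw": 0.365},
], newtons=40)

```text
clock: 5.3
tool_pos: [454.3, -23.5, 30.2]
tcp_rot: [0.0, 0.804, 0.594, 0.0]
wrist_force: [-1.1, -0.3, 4.9]
finger_gap: 58.4
```

Run:
```python
from h import *
plan(454,-26,29,-17)
```

```text
t 5.3 pos [454.3 -23.5  30.2] gap 58.4 F [-1.1 -0.3  4.9] d [-0.24  0.04  0.12] rot [ 0.001 -0.    -0.001]
```

jog_arm([
  {"dx": 0, "dy": 0, "dz": -1, "wx": 0, "wy": 0, "wz": 0, "claw": 0.365},
  {"dx": 0, "dy": 0, "dz": -3, "wx": 0, "wy": 0, "wz": 0, "claw": 0.365},
  {"dx": 0, "dy": 0, "dz": -3, "wx": 0, "wy": 0, "wz": 0, "claw": 0.365},
  {"dx": 0, "dy": 0, "dz": -3, "wx": 0, "wy": 0, "wz": 0, "claw": 0.365},
  {"dx": 0, "dy": 0, "dz": 0, "wx": 0, "wy": 0, "wz": 0, "claw": 0.365},
  {"dx": 0, "dy": 0, "dz": 0, "wx": 0, "wy": 0, "wz": 0, "claw": 0.365},
])

```text
clock: 6.05
tool_pos: [453.8, -23.4, 129.4]
tcp_rot: [0.0, 0.804, 0.595, 0.0]
wrist_force: [0.4, -1.4, -1.7]
finger_gap: 58.2
```

Run:
```python
from h import *
plan(580-92,-212,130,0)
im,m=snap('wrist','w4'); s,_=snap('scene','s4')
cv2.imwrite('pics/w4b.png',np.hstack([im[60:400,170:470],cv2.resize(s[100:270,250:450],None,fx=2,fy=2,interpolation=cv2.INTER_CUBIC)]))
```

```text
t 6.0 pos [453.8 -23.4 129.4] gap 58.2 F [ 0.4 -1.4 -1.7] d [-17.03   8.79  -0.05] rot [ 0.     0.    -0.297]
```

View pics/w4b.png

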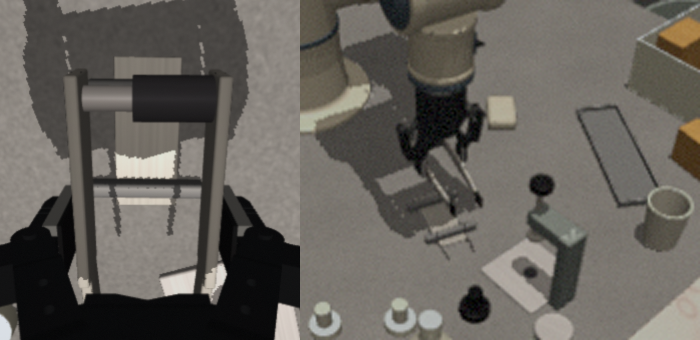

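Run:
```python
from h import *
m=load('w4'); s=manip.observe()
for z in (134,137.5,141):
    P=np.array([px2w(m,*p,z) for p in [(236,138),(398,138)]])-[453.8,-23.4,0]
    a=np.radians(-17);d=np.array([np.cos(a),np.sin(a)]);n=np.array([-d[1],d[0]])
    print(z,P[:,:2]@d,P[:,:2]@n)
```

```text
134 [-58.116296   -58.08371198] [-28.79787207  28.53878973]
137.5 [-58.48691798 -58.45529043] [-27.95739761  27.6962006 ]
141 [-58.85753995 -58.82686888] [-27.11692315  26.85361147]
```

jog_arm([
  {"dx": 0, "dy": 0, "dz": 0, "wx": 0, "wy": 0, "wz": -0.1485, "claw": 0.365},
  {"dx": 0, "dy": 0, "dz": 0, "wx": 0, "wy": 0, "wz": -0.1485, "claw": 0.365},
  {"dx": -4.73, "dy": 0.82, "dz": 0, "wx": 0, "wy": 0, "wz": 0, "claw": 0.365},
  {"dx": -4.73, "dy": 0.82, "dz": 0, "wx": 0, "wy": 0, "wz": 0, "claw": 0.365},
  {"dx": -4.73, "dy": 0.82, "dz": 0, "wx": 0, "wy": 0, "wz": 0, "claw": 0.365},
  {"dx": -4.73, "dy": 0.82, "dz": 0, "wx": 0, "wy": 0, "wz": 0, "claw": 0.365},
  {"dx": 0, "dy": 0, "dz": 2, "wx": 0, "wy": 0, "wz": 0, "claw": 0.365},
  {"dx": 0, "dy": 0, "dz": 0, "wx": 0, "wy": 0, "wz": 0, "claw": 0.365},
])

```text
clock: 7.15
tool_pos: [485.5, -212.3, 107.5]
tcp_rot: [-0.002, 0.707, 0.707, -0.001]
wrist_force: [-0.3, 0.9, -1.4]
finger_gap: 58.5
```

Run:
```python
from h import *
plan(486.5,-212.5,37,0)
im,m=snap('top','t5'); s,ms=snap('scene','s5')
print('scene pred tops',[w2px(ms,p).round(0) for p in([580,-213,50],[513,-300,50],[461,-378,50])])
cv2.imwrite('pics/s5b.png',np.hstack([cv2.resize(im[150:240,310:430],(480,360),interpolation=cv2.INTER_CUBIC),cv2.resize(s[210:320,215:325],(320,320),interpolation=cv2.INTER_CUBIC)[:320] if 0 else cv2.resize(s[210:333,200:309],(319,360),interpolation=cv2.INTER_CUBIC)]))
```

```text
t 7.2 pos [ 485.5 -212.3  107.5] gap 58.5 F [-0.3  0.9 -1.4] d [-0.03  0.12  7.05] rot [-0.004 -0.002 -0.001]
scene pred tops [array([299., 253.]), array([261., 254.]), array([228., 257.])]
```

View pics/s5b.png

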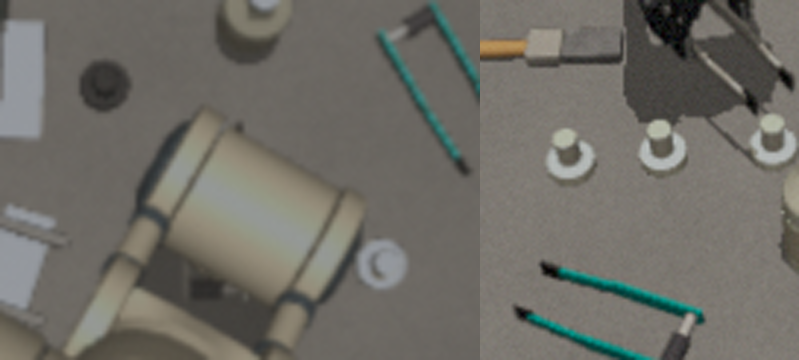

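jog_arm([
  {"dx": -0.03, "dy": 0.12, "dz": 2, "wx": 0, "wy": 0, "wz": 0, "claw": 0.365},
  {"dx": 0, "dy": 0, "dz": 2, "wx": 0, "wy": 0, "wz": 0, "claw": 0.365},
  {"dx": 0, "dy": 0, "dz": 1.5, "wx": 0, "wy": 0, "wz": 0, "claw": 0.365},
  {"dx": 0, "dy": 0, "dz": 1.3, "wx": 0, "wy": 0, "wz": 0, "claw": 0.365},
  {"dx": 0, "dy": 0, "dz": 0, "wx": 0, "wy": 0, "wz": 0, "claw": 0.365},
  {"dx": 0, "dy": 0, "dz": 0, "wx": 0, "wy": 0, "wz": 0, "claw": 0.365},
])

```text
clock: 8.0
tool_pos: [488.2, -213.0, 41.7]
tcp_rot: [0.0, 0.707, 0.707, 0.0]
wrist_force: [1.4, -0.7, -0.6]
finger_gap: 58.3
```

Run:
```python
from h import *
plan(486.5,-212.5,37,0)
s,ms=snap('scene','s6')
print('pred tongs tip mid',w2px(ms,[591,-212.5,44]),w2px(ms,[580,-212.5,50]))
cv2.imwrite('pics/s6b.png',cv2.resize(s[205:275,255:345],(720,560),interpolation=cv2.INTER_CUBIC))
```

```text
t 8.0 pos [ 488.2 -213.    41.7] gap 58.3 F [ 1.4 -0.7 -0.6] d [ 0.05 -0.17  0.47] rot [0. 0. 0.]
pred tongs tip mid [301.53773376 256.02842858] [299.06628282 252.45208037]
```

View pics/s6b.png

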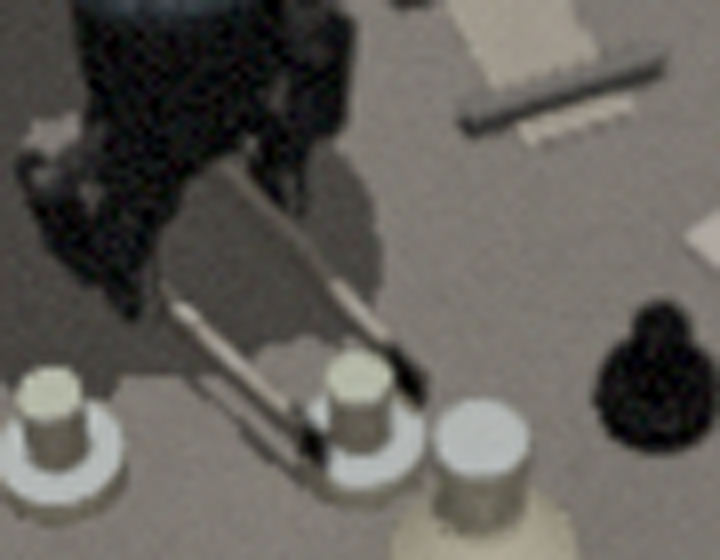

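jog_arm([
  {"dx": 0, "dy": -0.1, "dz": 0.4, "wx": 0, "wy": 0, "wz": 0, "claw": 0.365},
  {"dx": 0, "dy": 0, "dz": 0, "wx": 0, "wy": 0, "wz": 0, "claw": -0.15},
  {"dx": 0, "dy": 0, "dz": 0, "wx": 0, "wy": 0, "wz": 0, "claw": -0.15},
  {"dx": 0, "dy": 0, "dz": 0, "wx": 0, "wy": 0, "wz": 0, "claw": -0.15},
  {"dx": 0, "dy": 0, "dz": 0, "wx": 0, "wy": 0, "wz": 0, "claw": -0.15},
  {"dx": 0, "dy": 0, "dz": 0, "wx": 0, "wy": 0, "wz": 0, "claw": -0.15},
  {"dx": 0, "dy": 0, "dz": 0, "wx": 0, "wy": 0, "wz": 0, "claw": -0.15},
], newtons=40)

```text
clock: 8.93
tool_pos: [487.0, -213.0, 37.3]
tcp_rot: [0.0, 0.707, 0.707, -0.0]
wrist_force: [-2.4, -2.1, 2.1]
finger_gap: 39.9
```

Run:
```python
from h import *
plan(546,2.5,37,0)
```

```text
t 8.9 pos [ 487.  -213.    37.3] gap 39.9 F [-2.4 -2.1  2.1] d [21.55  5.9   0.03] rot [0. 0. 0.]
```

jog_arm([
  {"dx": 0, "dy": 0, "dz": -1, "wx": 0, "wy": 0, "wz": 0, "claw": -0.15},
  {"dx": 0, "dy": 0, "dz": -2.5, "wx": 0, "wy": 0, "wz": 0, "claw": -0.15},
  {"dx": 0, "dy": 0, "dz": -2.5, "wx": 0, "wy": 0, "wz": 0, "claw": -0.15},
  {"dx": 0, "dy": 0, "dz": -2, "wx": 0, "wy": 0, "wz": 0, "claw": -0.15},
  {"dx": 3.6, "dy": -0.95, "dz": 0, "wx": 0, "wy": 0, "wz": 0, "claw": -0.15},
  {"dx": 3.6, "dy": -0.95, "dz": 0, "wx": 0, "wy": 0, "wz": 0, "claw": -0.15},
  {"dx": 3.6, "dy": -0.95, "dz": 0, "wx": 0, "wy": 0, "wz": 0, "claw": -0.15},
  {"dx": 3.6, "dy": -0.95, "dz": 0, "wx": 0, "wy": 0, "wz": 0, "claw": -0.15},
  {"dx": 3.6, "dy": -0.95, "dz": 0, "wx": 0, "wy": 0, "wz": 0, "claw": -0.15},
  {"dx": 3.55, "dy": -0.95, "dz": 0, "wx": 0, "wy": 0, "wz": 0, "claw": -0.15},
  {"dx": 0, "dy": 0, "dz": 1.9, "wx": 0, "wy": 0, "wz": 0, "claw": -0.15},
  {"dx": 0, "dy": 0, "dz": 1.9, "wx": 0, "wy": 0, "wz": 0, "claw": -0.15},
  {"dx": 0, "dy": 0, "dz": 1.9, "wx": 0, "wy": 0, "wz": 0, "claw": -0.15},
  {"dx": 0, "dy": 0, "dz": 0, "wx": 0, "wy": 0, "wz": 0, "claw": -0.15},
  {"dx": 0, "dy": 0, "dz": 0, "wx": 0, "wy": 0, "wz": 0, "claw": -0.15},
])

```text
clock: 10.8
tool_pos: [430.2, 2.5, 61.0]
tcp_rot: [0.0, 0.707, 0.707, 0.0]
wrist_force: [-0.7, 0.3, -2.3]
finger_gap: 39.9
```

Run:
```python
from h import *
plan(546.5,2.5,43.8,0)
p=manip.observe()['tool_pos']
s,ms=snap('scene','s7')
print('pred refill top',w2px(ms,p+[93,0,12.7]),'gauge disc',w2px(ms,[639.6,2.5,6]),w2px(ms,[582,2.5,6]))
cv2.imwrite('pics/s7b.png',cv2.resize(s[170:260,290:400],(770,600)[:2],interpolation=cv2.INTER_CUBIC))
```

```text
t 10.8 pos [430.2   2.5  61. ] gap 39.9 F [-0.7  0.3 -2.3] d [-1.000e-02  1.163e+01  1.720e+00] rot [0.001 0.    0.   ]
pred refill top [340.19273196 201.66769141] gauge disc [364.64174564 236.54952566] [351.83280516 226.1811793 ]
```

View pics/s7b.png

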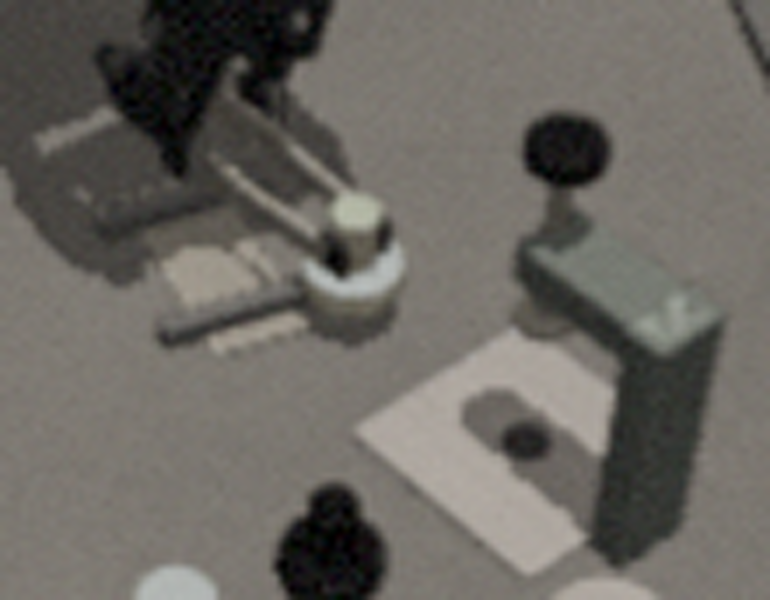

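jog_arm([
  {"dx": 0, "dy": 3, "dz": 0, "wx": 0, "wy": 0, "wz": 0, "claw": -0.15},
  {"dx": 0, "dy": 3, "dz": 0, "wx": 0, "wy": 0, "wz": 0, "claw": -0.15},
  {"dx": 0, "dy": 3, "dz": 0, "wx": 0, "wy": 0, "wz": 0, "claw": -0.15},
  {"dx": 0, "dy": 2.63, "dz": 0, "wx": 0, "wy": 0, "wz": 0, "claw": -0.15},
  {"dx": 0, "dy": 0, "dz": 0.8, "wx": 0, "wy": 0, "wz": 0, "claw": -0.15},
  {"dx": 0, "dy": 0, "dz": 0.5, "wx": 0, "wy": 0, "wz": 0, "claw": -0.15},
  {"dx": 0, "dy": 0, "dz": 0.3, "wx": 0, "wy": 0, "wz": 0, "claw": -0.15},
  {"dx": 0, "dy": 0, "dz": 0, "wx": 0, "wy": 0, "wz": 0, "claw": -0.15},
  {"dx": 0, "dy": 0, "dz": 0, "wx": 0, "wy": 0, "wz": 0, "claw": -0.15},
])

```text
clock: 11.98
tool_pos: [546.1, 2.6, 44.4]
tcp_rot: [0.0, 0.707, 0.707, 0.0]
wrist_force: [1.2, -0.1, -2.2]
finger_gap: 39.6
```

Run:
```python
from h import *
plan(546.5,2.5,43.3,0)
```

```text
t 12.0 pos [546.1   2.6  44.4] gap 39.6 F [ 1.2 -0.1 -2.2] d [-0.01  0.04  0.11] rot [0. 0. 0.]
```

jog_arm([
  {"dx": 0, "dy": 0, "dz": 0.1, "wx": 0, "wy": 0, "wz": 0, "claw": -0.15},
  {"dx": 0, "dy": 0, "dz": 0.05, "wx": 0, "wy": 0, "wz": 0, "claw": -0.15},
  {"dx": 0, "dy": 0, "dz": 0, "wx": 0, "wy": 0, "wz": 0, "claw": -0.15},
])

```text
clock: 12.35
tool_pos: [546.3, 2.6, 43.0]
tcp_rot: [0.0, 0.707, 0.707, 0.0]
wrist_force: [-2.8, -0.8, 3.5]
finger_gap: 39.7
```

jog_arm([
  {"dx": 0, "dy": 0, "dz": 0, "wx": 0, "wy": 0, "wz": 0, "claw": 0.1},
  {"dx": 0, "dy": 0, "dz": 0, "wx": 0, "wy": 0, "wz": 0, "claw": 0.365},
  {"dx": 0, "dy": 0, "dz": 0, "wx": 0, "wy": 0, "wz": 0, "claw": 0.365},
  {"dx": 0, "dy": 0, "dz": 0, "wx": 0, "wy": 0, "wz": 0, "claw": 0.365},
  {"dx": 0, "dy": 0, "dz": 0, "wx": 0, "wy": 0, "wz": 0, "claw": 0.365},
])

```text
clock: 12.98
tool_pos: [546.3, 2.6, 42.8]
tcp_rot: [-0.0, 0.707, 0.707, -0.0]
wrist_force: [0.4, -0.4, -1.3]
finger_gap: 58.5
```

jog_arm([
  {"dx": 0, "dy": -1.5, "dz": 0, "wx": 0, "wy": 0, "wz": 0, "claw": 0.365},
  {"dx": 0, "dy": -3, "dz": 0, "wx": 0, "wy": 0, "wz": 0, "claw": 0.365},
  {"dx": 0, "dy": -4, "dz": 0, "wx": 0, "wy": 0, "wz": 0, "claw": 0.365},
  {"dx": 0, "dy": -4.5, "dz": 0, "wx": 0, "wy": 0, "wz": 0, "claw": 0.365},
  {"dx": 0, "dy": 0, "dz": -3, "wx": 0, "wy": 0, "wz": 0, "claw": 0.365},
  {"dx": 0, "dy": 0, "dz": -3, "wx": 0, "wy": 0, "wz": 0.1485, "claw": 0.365},
  {"dx": 0, "dy": 0, "dz": 0, "wx": 0, "wy": 0, "wz": 0.1485, "claw": 0.365},
  {"dx": 0, "dy": 0, "dz": 0, "wx": 0, "wy": 0, "wz": 0, "claw": 0.365},
  {"dx": 0, "dy": 0, "dz": 0, "wx": 0, "wy": 0, "wz": 0, "claw": 0.365},
])

```text
clock: 14.1
tool_pos: [416.1, 2.6, 102.5]
tcp_rot: [-0.0, 0.803, 0.596, -0.0]
wrist_force: [-0.4, 0.1, -1.2]
finger_gap: 58.3
```

Run:
```python
from h import *
plan(454,-23.5,30.4,-17)
s,ms=snap('scene','s8')
cv2.imwrite('pics/s8b.png',cv2.resize(s[170:260,290:400],(770,600)[:2],interpolation=cv2.INTER_CUBIC))
print(w2px(ms,[639.5,2.5,56]),w2px(ms,[639.5,2.5,6]))
```

```text
t 14.1 pos [416.1   2.6 102.5] gap 58.3 F [-0.4  0.1 -1.2] d [-1.4   4.39  7.21] rot [-0.001  0.     0.003]
[366.01119126 226.04268553] [364.6189584  236.53108008]
```

View pics/s8b.png

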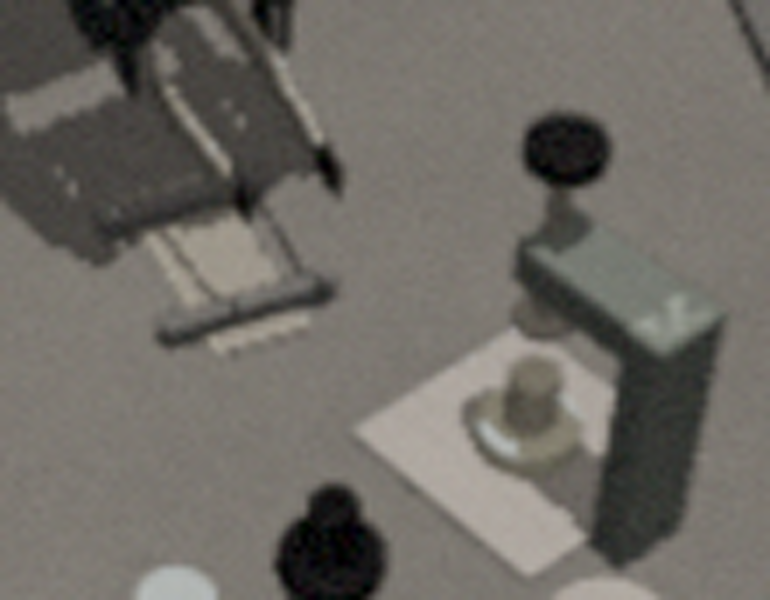

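jog_arm([
  {"dx": -1.4, "dy": 4.39, "dz": 0, "wx": 0, "wy": 0, "wz": 0.003, "claw": 0.365},
  {"dx": 0, "dy": 0, "dz": 2.5, "wx": 0, "wy": 0, "wz": 0, "claw": 0.365},
  {"dx": 0, "dy": 0, "dz": 2.5, "wx": 0, "wy": 0, "wz": 0, "claw": 0.365},
  {"dx": 0, "dy": 0, "dz": 1.5, "wx": 0, "wy": 0, "wz": 0, "claw": 0.365},
  {"dx": 0, "dy": 0, "dz": 0.4, "wx": 0, "wy": 0, "wz": 0, "claw": 0.365},
  {"dx": 0, "dy": 0, "dz": 0, "wx": 0, "wy": 0, "wz": 0, "claw": 0.365},
  {"dx": 0, "dy": 0, "dz": 0, "wx": 0, "wy": 0, "wz": 0, "claw": 0.365},
])

```text
clock: 15.02
tool_pos: [454.4, -23.7, 34.3]
tcp_rot: [0.0, 0.805, 0.594, 0.0]
wrist_force: [-0.0, 0.1, -1.1]
finger_gap: 58.5
```

jog_arm([
  {"dx": 0, "dy": 0, "dz": 0.2, "wx": 0, "wy": 0, "wz": 0, "claw": 0.365},
  {"dx": 0, "dy": 0, "dz": 0, "wx": 0, "wy": 0, "wz": 0, "claw": 0.365},
  {"dx": 0, "dy": 0, "dz": 0, "wx": 0, "wy": 0, "wz": 0, "claw": 0.365},
])

```text
clock: 15.4
tool_pos: [454.2, -23.7, 31.9]
tcp_rot: [0.0, 0.805, 0.594, 0.0]
wrist_force: [-0.3, -0.5, -2.0]
finger_gap: 58.2
```

jog_arm([
  {"dx": 0, "dy": 0, "dz": 0.15, "wx": 0, "wy": 0, "wz": 0, "claw": 0.365},
  {"dx": 0, "dy": 0, "dz": 0, "wx": 0, "wy": 0, "wz": 0, "claw": 0.365},
  {"dx": 0, "dy": 0, "dz": 0, "wx": 0, "wy": 0, "wz": 0, "claw": 0.365},
])

```text
clock: 15.78
tool_pos: [454.3, -23.7, 30.3]
tcp_rot: [0.0, 0.805, 0.594, 0.0]
wrist_force: [1.1, 0.2, 0.3]
finger_gap: 58.0
```

jog_arm([
  {"dx": 0, "dy": 0, "dz": 0, "wx": 0, "wy": 0, "wz": 0, "claw": 0.5},
  {"dx": 0, "dy": 0, "dz": 0, "wx": 0, "wy": 0, "wz": 0, "claw": 1},
  {"dx": 0, "dy": 0, "dz": 0, "wx": 0, "wy": 0, "wz": 0, "claw": 1},
  {"dx": 0, "dy": 0, "dz": 0, "wx": 0, "wy": 0, "wz": 0, "claw": 1},
  {"dx": 0, "dy": 0, "dz": -3, "wx": 0, "wy": 0, "wz": 0, "claw": 1},
  {"dx": 0, "dy": 0, "dz": -5, "wx": 0, "wy": 0, "wz": 0, "claw": 1},
  {"dx": 0, "dy": 0, "dz": -5, "wx": 0, "wy": 0, "wz": 0, "claw": 1},
  {"dx": 0, "dy": 0, "dz": -5, "wx": 0, "wy": 0, "wz": 0, "claw": -1},
  {"dx": 0, "dy": 0, "dz": -4, "wx": 0, "wy": 0, "wz": 0, "claw": -1},
  {"dx": 0, "dy": 0, "dz": 0, "wx": 0, "wy": 0, "wz": 0, "claw": -1},
  {"dx": 1.98, "dy": 4.235, "dz": 0, "wx": 0, "wy": 0, "wz": 0, "claw": -1},
  {"dx": 1.98, "dy": 4.235, "dz": 0, "wx": 0, "wy": 0, "wz": 0, "claw": -1},
  {"dx": 1.98, "dy": 4.235, "dz": 0, "wx": 0, "wy": 0, "wz": 0, "claw": -1},
  {"dx": 1.98, "dy": 4.235, "dz": 0, "wx": 0, "wy": 0, "wz": 0, "claw": -1},
  {"dx": 0, "dy": 0, "dz": 0, "wx": 0, "wy": 0, "wz": 0, "claw": -1},
  {"dx": 0, "dy": 0, "dz": 0, "wx": 0, "wy": 0, "wz": 0, "claw": -1},
])

```text
clock: 17.77
tool_pos: [638.4, 2.0, 248.9]
tcp_rot: [-0.001, 0.805, 0.594, -0.001]
wrist_force: [0.0, 0.6, -0.3]
finger_gap: -0.0
```

Run:
```python
from h import *
plan(639.5,2.3,225,-17)
```

```text
t 17.8 pos [638.4   2.  248.9] gap -0.0 F [ 0.   0.6 -0.3] d [0.06 0.1  2.39] rot [-0.002  0.001 -0.003]
```

Now down to just above the knob, then down in small steps with force checks.

jog_arm([
  {"dx": 0.05, "dy": 0.1, "dz": 1.2, "wx": 0, "wy": 0, "wz": 0, "claw": -1},
  {"dx": 0, "dy": 0, "dz": 1.0, "wx": 0, "wy": 0, "wz": 0, "claw": -1},
  {"dx": 0, "dy": 0, "dz": 0.8, "wx": 0, "wy": 0, "wz": 0, "claw": -1},
  {"dx": 0, "dy": 0, "dz": 0.5, "wx": 0, "wy": 0, "wz": 0, "claw": -1},
  {"dx": 0, "dy": 0, "dz": 0.5, "wx": 0, "wy": 0, "wz": 0, "claw": -1},
  {"dx": 0, "dy": 0, "dz": 0, "wx": 0, "wy": 0, "wz": 0, "claw": -1},
  {"dx": 0, "dy": 0, "dz": 0, "wx": 0, "wy": 0, "wz": 0, "claw": -1},
])

```text
clock: 18.65
tool_pos: [640.5, 2.2, 210.5]
tcp_rot: [0.0, 0.805, 0.594, 0.0]
wrist_force: [-1.8, 0.0, 2.8]
finger_gap: -0.1
```

jog_arm([
  {"dx": 0, "dy": 0, "dz": 0.5, "wx": 0, "wy": 0, "wz": 0, "claw": -1},
  {"dx": 0, "dy": 0, "dz": 0.5, "wx": 0, "wy": 0, "wz": 0, "claw": -1},
  {"dx": 0, "dy": 0, "dz": 0.5, "wx": 0, "wy": 0, "wz": 0, "claw": -1},
  {"dx": 0, "dy": 0, "dz": 0, "wx": 0, "wy": 0, "wz": 0, "claw": -1},
  {"dx": 0, "dy": 0, "dz": 0, "wx": 0, "wy": 0, "wz": 0, "claw": -1},
])

```text
clock: 19.27
tool_pos: [640.7, 2.1, 195.4]
tcp_rot: [0.0, 0.805, 0.594, 0.0]
wrist_force: [1.4, 0.1, 4.0]
finger_gap: -0.0
```

jog_arm([
  {"dx": 0, "dy": 0, "dz": 0.3, "wx": 0, "wy": 0, "wz": 0, "claw": -1},
  {"dx": 0, "dy": 0, "dz": 0.2, "wx": 0, "wy": 0, "wz": 0, "claw": -1},
  {"dx": 0, "dy": 0, "dz": 0, "wx": 0, "wy": 0, "wz": 0, "claw": -1},
  {"dx": 0, "dy": 0, "dz": 0, "wx": 0, "wy": 0, "wz": 0, "claw": -1},
])

```text
clock: 19.77
tool_pos: [640.7, 2.1, 190.4]
tcp_rot: [0.0, 0.805, 0.594, 0.0]
wrist_force: [3.1, -0.1, 4.9]
finger_gap: 0.0
```

jog_arm([
  {"dx": 0, "dy": 0, "dz": 0.15, "wx": 0, "wy": 0, "wz": 0, "claw": -1},
  {"dx": 0, "dy": 0, "dz": 0, "wx": 0, "wy": 0, "wz": 0, "claw": -1},
  {"dx": 0, "dy": 0, "dz": 0, "wx": 0, "wy": 0, "wz": 0, "claw": -1},
])

```text
clock: 20.15
tool_pos: [640.6, 2.1, 188.9]
tcp_rot: [0.0, 0.805, 0.594, 0.0]
wrist_force: [3.1, -0.6, 4.5]
finger_gap: 0.2
```

jog_arm([
  {"dx": 0, "dy": 0, "dz": 0.1, "wx": 0, "wy": 0, "wz": 0, "claw": -1},
  {"dx": 0, "dy": 0, "dz": 0, "wx": 0, "wy": 0, "wz": 0, "claw": -1},
  {"dx": 0, "dy": 0, "dz": 0, "wx": 0, "wy": 0, "wz": 0, "claw": -1},
])

```text
clock: 20.52
tool_pos: [640.6, 2.1, 188.1]
tcp_rot: [0.0, 0.805, 0.594, 0.0]
wrist_force: [2.7, -0.6, 7.5]
finger_gap: -0.1
```

jog_arm([
  {"dx": 0, "dy": 0, "dz": 0.05, "wx": 0, "wy": 0, "wz": 0, "claw": -1},
  {"dx": 0, "dy": 0, "dz": 0, "wx": 0, "wy": 0, "wz": 0, "claw": -1},
  {"dx": 0, "dy": 0, "dz": 0, "wx": 0, "wy": 0, "wz": 0, "claw": -1},
])

```text
clock: 20.9
tool_pos: [640.7, 2.1, 188.0]
tcp_rot: [0.0, 0.805, 0.594, 0.0]
wrist_force: [0.5, -0.4, 13.5]
finger_gap: -0.4
```

jog_arm([
  {"dx": 0, "dy": 0, "dz": -0.3, "wx": 0, "wy": 0, "wz": 0, "claw": -1},
  {"dx": 0, "dy": 0, "dz": -0.8, "wx": 0, "wy": 0, "wz": 0, "claw": -1},
  {"dx": 0, "dy": 0, "dz": -1, "wx": 0, "wy": 0, "wz": 0, "claw": -1},
  {"dx": 0, "dy": 0, "dz": -1, "wx": 0, "wy": 0, "wz": 0, "claw": -1},
  {"dx": 0, "dy": 0, "dz": -1, "wx": 0, "wy": 0, "wz": 0, "claw": -1},
  {"dx": 0, "dy": 0, "dz": -2, "wx": 0, "wy": 0, "wz": 0, "claw": -1},
  {"dx": 0, "dy": 0, "dz": 0, "wx": 0, "wy": 0, "wz": 0, "claw": -1},
])

```text
clock: 21.78
tool_pos: [640.8, 2.1, 249.6]
tcp_rot: [0.001, 0.805, 0.594, 0.001]
wrist_force: [0.1, 0.7, 0.6]
finger_gap: -0.4
```

jog_arm([
  {"dx": -1.98, "dy": -4.235, "dz": 0, "wx": 0, "wy": 0, "wz": 0, "claw": 1},
  {"dx": -1.98, "dy": -4.235, "dz": 0, "wx": 0, "wy": 0, "wz": 0, "claw": 1},
  {"dx": -1.98, "dy": -4.235, "dz": 0, "wx": 0, "wy": 0, "wz": 0, "claw": 1},
  {"dx": -1.98, "dy": -4.235, "dz": 0, "wx": 0, "wy": 0, "wz": 0, "claw": 1},
  {"dx": 0, "dy": 0, "dz": 3, "wx": 0, "wy": 0, "wz": 0, "claw": 1},
  {"dx": 0, "dy": 0, "dz": 4, "wx": 0, "wy": 0, "wz": 0, "claw": 1},
  {"dx": 0, "dy": 0, "dz": 3, "wx": 0, "wy": 0, "wz": 0, "claw": 1},
  {"dx": 0, "dy": 0, "dz": 0, "wx": 0, "wy": 0, "wz": 0, "claw": 1},
  {"dx": 0, "dy": 0, "dz": 0, "wx": 0, "wy": 0, "wz": 0, "claw": 1},
])

```text
clock: 22.9
tool_pos: [455.4, -23.5, 148.9]
tcp_rot: [0.0, 0.805, 0.594, 0.0]
wrist_force: [0.2, -1.2, 0.2]
finger_gap: 85.1
```

Run:
```python
from h import *
plan(454.3,-23.7,30.3,-17)
w,m=snap('wrist','w9');s,ms=snap('scene','s9')
cv2.imwrite('pics/s9b.png',np.hstack([cv2.resize(s[170:290,210:400],(570,360),interpolation=cv2.INTER_CUBIC),w[40:400,205:435]]))
print([w2px(ms,p).round(1) for p in([513,-300,50],[461,-378,50],[639.5,2.5,204])])
```

```text
t 22.9 pos [455.4 -23.5 148.9] gap 85.1 F [ 0.2 -1.2  0.2] d [-0.05 -0.1  11.86] rot [ 0.    -0.    -0.003]
[array([260.9, 254.2]), array([228.2, 257.4]), array([370.6, 190.8])]
```

View pics/s9b.png

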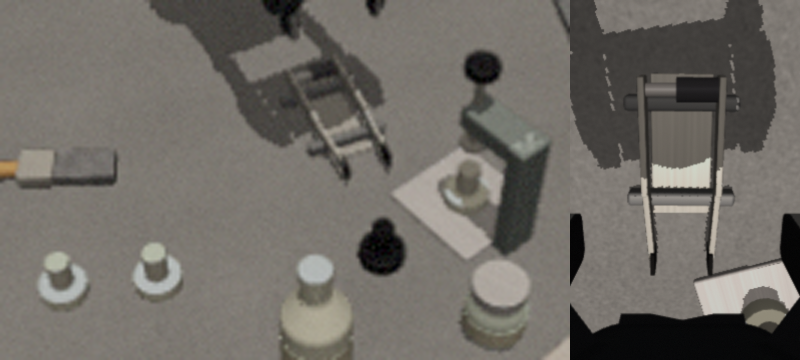

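jog_arm([
  {"dx": -0.03, "dy": -0.1, "dz": 4, "wx": 0, "wy": 0, "wz": 0, "claw": 1},
  {"dx": 0, "dy": 0, "dz": 4, "wx": 0, "wy": 0, "wz": 0, "claw": 1},
  {"dx": 0, "dy": 0, "dz": 2.5, "wx": 0, "wy": 0, "wz": 0, "claw": 1},
  {"dx": 0, "dy": 0, "dz": 1.35, "wx": 0, "wy": 0, "wz": 0, "claw": 1},
  {"dx": 0, "dy": 0, "dz": 0, "wx": 0, "wy": 0, "wz": 0, "claw": 1},
  {"dx": 0, "dy": 0, "dz": 0, "wx": 0, "wy": 0, "wz": 0, "claw": 0.365},
  {"dx": 0, "dy": 0, "dz": 0, "wx": 0, "wy": 0, "wz": 0, "claw": 0.365},
  {"dx": 0, "dy": 0, "dz": 0, "wx": 0, "wy": 0, "wz": 0, "claw": 0.365},
  {"dx": 0, "dy": 0, "dz": 0, "wx": 0, "wy": 0, "wz": 0, "claw": 0.365},
  {"dx": 0, "dy": 0, "dz": 0, "wx": 0, "wy": 0, "wz": 0, "claw": 0.365},
])

```text
clock: 24.25
tool_pos: [454.9, -23.6, 31.0]
tcp_rot: [0.001, 0.805, 0.594, 0.001]
wrist_force: [-2.1, 0.8, 13.0]
finger_gap: 58.5
```

jog_arm([
  {"dx": 0, "dy": 0, "dz": -1, "wx": 0, "wy": 0, "wz": 0, "claw": 0.365},
  {"dx": 0, "dy": 0, "dz": -3, "wx": 0, "wy": 0, "wz": 0, "claw": 0.365},
  {"dx": 0, "dy": 0, "dz": -3, "wx": 0, "wy": 0, "wz": 0, "claw": 0.365},
  {"dx": 0, "dy": 0, "dz": 0, "wx": 0, "wy": 0, "wz": -0.1485, "claw": 0.365},
  {"dx": 0, "dy": 0, "dz": 0, "wx": 0, "wy": 0, "wz": -0.1485, "claw": 0.365},
  {"dx": 0, "dy": 0, "dz": 0, "wx": 0, "wy": 0, "wz": 0, "claw": 0.365},
])

```text
clock: 25.0
tool_pos: [454.3, -23.5, 100.6]
tcp_rot: [0.0, 0.708, 0.706, 0.0]
wrist_force: [-0.1, 0.3, -1.1]
finger_gap: 58.3
```

Run:
```python
from h import *
plan(420,2.5,43,0)
```

```text
t 25.0 pos [454.3 -23.5 100.6] gap 58.3 F [-0.1  0.3 -1.1] d [ 2.59 -3.44  5.75] rot [ 0.001  0.    -0.003]
```

jog_arm([
  {"dx": 2.6, "dy": -3.44, "dz": 0, "wx": 0, "wy": 0, "wz": -0.003, "claw": 0.365},
  {"dx": 0, "dy": 0, "dz": 3, "wx": 0, "wy": 0, "wz": 0, "claw": 0.365},
  {"dx": 0, "dy": 0, "dz": 2.6, "wx": 0, "wy": 0, "wz": 0, "claw": 0.365},
  {"dx": 0, "dy": 0, "dz": 0, "wx": 0, "wy": 0, "wz": 0, "claw": 0.365},
  {"dx": 0, "dy": 0, "dz": 0, "wx": 0, "wy": 0, "wz": 0, "claw": 0.365},
])

```text
clock: 25.62
tool_pos: [420.1, 2.5, 44.5]
tcp_rot: [0.0, 0.708, 0.707, 0.0]
wrist_force: [0.5, 0.4, -1.9]
finger_gap: 58.5
```

jog_arm([
  {"dx": 0, "dy": 3.5, "dz": 0, "wx": 0, "wy": 0, "wz": 0, "claw": 0.365},
  {"dx": 0, "dy": 3.5, "dz": 0, "wx": 0, "wy": 0, "wz": 0, "claw": 0.365},
  {"dx": 0, "dy": 3, "dz": 0, "wx": 0, "wy": 0, "wz": 0, "claw": 0.365},
  {"dx": 0, "dy": 1.6, "dz": 0, "wx": 0, "wy": 0, "wz": 0, "claw": 0.365},
  {"dx": 0, "dy": 1, "dz": 0.1, "wx": 0, "wy": 0, "wz": 0, "claw": 0.365},
  {"dx": 0, "dy": 0, "dz": 0, "wx": 0, "wy": 0, "wz": 0, "claw": 0.365},
  {"dx": 0, "dy": 0, "dz": 0, "wx": 0, "wy": 0, "wz": 0, "claw": -0.15},
  {"dx": 0, "dy": 0, "dz": 0, "wx": 0, "wy": 0, "wz": 0, "claw": -0.15},
  {"dx": 0, "dy": 0, "dz": 0, "wx": 0, "wy": 0, "wz": 0, "claw": -0.15},
  {"dx": 0, "dy": 0, "dz": 0, "wx": 0, "wy": 0, "wz": 0, "claw": -0.15},
  {"dx": 0, "dy": 0, "dz": 0, "wx": 0, "wy": 0, "wz": 0, "claw": -0.15},
  {"dx": 0, "dy": 0, "dz": 0, "wx": 0, "wy": 0, "wz": 0, "claw": -0.15},
])

```text
clock: 27.12
tool_pos: [545.7, 2.7, 42.7]
tcp_rot: [-0.0, 0.707, 0.707, -0.0]
wrist_force: [-3.3, -1.3, 3.4]
finger_gap: 39.6
```

jog_arm([
  {"dx": 0, "dy": 0, "dz": -0.6, "wx": 0, "wy": 0, "wz": 0, "claw": -0.15},
  {"dx": 0, "dy": 0, "dz": -0.6, "wx": 0, "wy": 0, "wz": 0, "claw": -0.15},
  {"dx": 0, "dy": -3, "dz": 0, "wx": 0, "wy": 0, "wz": 0, "claw": -0.15},
  {"dx": 0, "dy": -4, "dz": 0, "wx": 0, "wy": 0, "wz": 0, "claw": -0.15},
  {"dx": 0, "dy": -4, "dz": 0, "wx": 0, "wy": 0, "wz": 0, "claw": -0.15},
  {"dx": 0, "dy": -2.5, "dz": -1, "wx": 0, "wy": 0, "wz": 0, "claw": -0.15},
  {"dx": 0, "dy": 0, "dz": -3, "wx": 0, "wy": 0, "wz": 0, "claw": -0.15},
  {"dx": 0, "dy": 0, "dz": -2, "wx": 0, "wy": 0, "wz": 0, "claw": -0.15},
  {"dx": 0, "dy": 0, "dz": 0, "wx": 0, "wy": 0, "wz": 0, "claw": -0.15},
])

```text
clock: 28.25
tool_pos: [411.9, 2.5, 116.0]
tcp_rot: [0.001, 0.707, 0.707, 0.001]
wrist_force: [-0.5, -0.1, -1.9]
finger_gap: 39.5
```

Run:
```python
from h import *
from scipy.optimize import least_squares
m=load('top0')
C=np.array([px2w(m,x/3.333+185-.35,y/3.333+130-.35,14)[:2] for x,y in [(157,98),(212,137),(90,326),(34,290)]])
sx=np.array([42.5,-42.5,-42.5,42.5]);sy=np.array([-134,-134,134,134])
f=lambda p:(p[:2]+np.c_[sx*np.cos(p[2])-sy*np.sin(p[2]),sx*np.sin(p[2])+sy*np.cos(p[2])]-C).ravel()
r=least_squares(f,[545,330,1]); p=r.x; print(p,np.degrees(p[2]),r.fun.round(1))
d=np.array([np.cos(p[2]),np.sin(p[2])]);n=np.array([-d[1],d[0]])
for k in(-90,-30,30,90): print(k,p[:2]+k*n,'TCP',p[:2]+k*n-93.5*d)
k=-90;t=p[:2]+k*n-93.5*d; plan(*t,100,np.degrees(p[2]))
```

```text
[545.73816794 329.08800696   1.00474567] 57.56768649547166 [ 2.2  1.6  2.4 -5.1 -4.4 -1.  -0.2  4.5]
-90 [621.70047169 280.82074674] TCP [571.55615136 201.9043534 ]
-30 [571.05893586 312.99892022] TCP [520.91461552 234.08252688]
30 [520.41740003 345.1770937 ] TCP [470.27307969 266.26070036]
90 [469.77586419 377.35526718] TCP [419.63154386 298.43887384]
t 28.2 pos [411.9   2.5 116. ] gap 39.5 F [-0.5 -0.1 -1.9] d [19.94 15.97  1.65] rot [ 0.003  0.002 -1.004]
```

jog_arm([
  {"dx": 0, "dy": 0, "dz": 0, "wx": 0, "wy": 0, "wz": -0.1674, "claw": -0.15},
  {"dx": 0, "dy": 0, "dz": 0, "wx": 0, "wy": 0, "wz": -0.1674, "claw": -0.15},
  {"dx": 0, "dy": 0, "dz": 0, "wx": 0, "wy": 0, "wz": -0.1674, "claw": -0.15},
  {"dx": 0, "dy": 0, "dz": 0, "wx": 0, "wy": 0, "wz": -0.1674, "claw": -0.15},
  {"dx": 0, "dy": 0, "dz": 0, "wx": 0, "wy": 0, "wz": -0.1674, "claw": -0.15},
  {"dx": 0, "dy": 0, "dz": 0, "wx": 0, "wy": 0, "wz": -0.1674, "claw": -0.15},
  {"dx": -0.21, "dy": 4.23, "dz": 0, "wx": 0, "wy": 0, "wz": 0, "claw": -0.15},
  {"dx": -0.21, "dy": 4.23, "dz": 0, "wx": 0, "wy": 0, "wz": 0, "claw": -0.15},
  {"dx": -0.21, "dy": 4.23, "dz": 0, "wx": 0, "wy": 0, "wz": 0, "claw": -0.15},
  {"dx": -0.21, "dy": 4.23, "dz": 0, "wx": 0, "wy": 0, "wz": 0, "claw": -0.15},
  {"dx": -0.21, "dy": 4.23, "dz": 0, "wx": 0, "wy": 0, "wz": 0, "claw": -0.15},
  {"dx": -0.21, "dy": 4.23, "dz": 0, "wx": 0, "wy": 0, "wz": 0, "claw": -0.15},
  {"dx": 0, "dy": 0, "dz": 2.5, "wx": 0, "wy": 0, "wz": 0, "claw": -0.15},
  {"dx": 0, "dy": 0, "dz": 0, "wx": 0, "wy": 0, "wz": 0, "claw": -0.15},
  {"dx": 0, "dy": 0, "dz": 0, "wx": 0, "wy": 0, "wz": 0, "claw": -0.15},
])

```text
clock: 30.12
tool_pos: [557.4, 209.7, 89.7]
tcp_rot: [-0.0, 0.279, 0.96, -0.0]
wrist_force: [0.7, -0.7, -2.4]
finger_gap: 39.7
```

Run:
```python
from h import *
plan(558.9,209.9,41,57.57)
p=manip.observe()['tool_pos']
s,ms=snap('scene','s10');t,mt=snap('top','t10')
d=np.array([.536,.844,0])
print('pred top scene',w2px(ms,p+93*d+[0,0,13]),'top',w2px(mt,p+93*d+[0,0,13]))
cv2.imwrite('pics/s10b.png',np.hstack([cv2.resize(s[120:240,350:470],(400,400),interpolation=cv2.INTER_CUBIC),cv2.resize(t[140:240,180:280],(400,400),interpolation=cv2.INTER_CUBIC)]))
# tray corners predicted in scene
o=np.array([545.7,329.1]);x=d[:2];y=np.array([-.844,.536])
print([w2px(ms,[*(o+a*x+b*y),14]).round(1).tolist() for a,b in[(42.5,-134),(-42.5,-134),(-42.5,134),(42.5,134)]])
```

```text
t 30.1 pos [557.4 209.7  89.7] gap 39.7 F [ 0.7 -0.7 -2.4] d [-0.12  0.11  4.87] rot [-0.001 -0.001 -0.   ]
pred top scene [418.94125726 169.67508311] top [227.54728182 175.10821582]
[[432.2, 199.3], [408.7, 201.9], [387.1, 154.1], [407.8, 152.2]]
```

View pics/s10b.png

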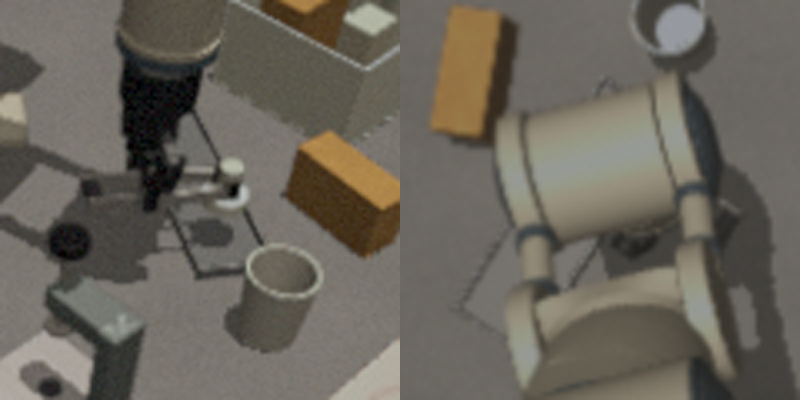

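jog_arm([
  {"dx": -0.12, "dy": 0.11, "dz": 1.5, "wx": 0, "wy": 0, "wz": 0, "claw": -0.15},
  {"dx": 0, "dy": 0, "dz": 1.5, "wx": 0, "wy": 0, "wz": 0, "claw": -0.15},
  {"dx": 0, "dy": 0, "dz": 1.2, "wx": 0, "wy": 0, "wz": 0, "claw": -0.15},
  {"dx": 0, "dy": 0, "dz": 0.5, "wx": 0, "wy": 0, "wz": 0, "claw": -0.15},
  {"dx": 0, "dy": 0, "dz": 0, "wx": 0, "wy": 0, "wz": 0, "claw": -0.15},
  {"dx": 0, "dy": 0, "dz": 0, "wx": 0, "wy": 0, "wz": 0, "claw": -0.15},
])

```text
clock: 30.98
tool_pos: [559.4, 210.4, 43.1]
tcp_rot: [0.0, 0.279, 0.96, 0.0]
wrist_force: [0.1, -0.0, -1.4]
finger_gap: 40.0
```

jog_arm([
  {"dx": 0, "dy": 0, "dz": 0.1, "wx": 0, "wy": 0, "wz": 0, "claw": -0.15},
  {"dx": 0, "dy": 0, "dz": 0, "wx": 0, "wy": 0, "wz": 0, "claw": -0.15},
  {"dx": 0, "dy": 0, "dz": 0, "wx": 0, "wy": 0, "wz": 0, "claw": -0.15},
])

```text
clock: 31.35
tool_pos: [559.3, 210.3, 41.9]
tcp_rot: [0.0, 0.279, 0.96, 0.0]
wrist_force: [0.1, 0.0, -2.6]
finger_gap: 39.7
```

jog_arm([
  {"dx": 0, "dy": 0, "dz": 0.1, "wx": 0, "wy": 0, "wz": 0, "claw": -0.15},
  {"dx": 0, "dy": 0, "dz": 0, "wx": 0, "wy": 0, "wz": 0, "claw": -0.15},
  {"dx": 0, "dy": 0, "dz": 0, "wx": 0, "wy": 0, "wz": 0, "claw": -0.15},
])

```text
clock: 31.72
tool_pos: [559.3, 210.3, 40.9]
tcp_rot: [0.0, 0.279, 0.96, 0.0]
wrist_force: [-2.0, -1.9, 2.9]
finger_gap: 40.0
```

jog_arm([
  {"dx": 0, "dy": 0, "dz": 0.05, "wx": 0, "wy": 0, "wz": 0, "claw": -0.15},
  {"dx": 0, "dy": 0, "dz": 0, "wx": 0, "wy": 0, "wz": 0, "claw": -0.15},
  {"dx": 0, "dy": 0, "dz": 0, "wx": 0, "wy": 0, "wz": 0, "claw": -0.15},
])

```text
clock: 32.1
tool_pos: [559.3, 210.3, 40.4]
tcp_rot: [0.0, 0.279, 0.96, 0.0]
wrist_force: [-1.4, -2.3, 4.9]
finger_gap: 39.7
```

jog_arm([
  {"dx": 0, "dy": 0, "dz": 0, "wx": 0, "wy": 0, "wz": 0, "claw": 0.1},
  {"dx": 0, "dy": 0, "dz": 0, "wx": 0, "wy": 0, "wz": 0, "claw": 0.365},
  {"dx": 0, "dy": 0, "dz": 0, "wx": 0, "wy": 0, "wz": 0, "claw": 0.365},
  {"dx": 0, "dy": 0, "dz": 0, "wx": 0, "wy": 0, "wz": 0, "claw": 0.365},
  {"dx": 0, "dy": 0, "dz": 0, "wx": 0, "wy": 0, "wz": 0, "claw": 0.365},
  {"dx": 0, "dy": 0, "dz": -1.5, "wx": 0, "wy": 0, "wz": 0, "claw": 0.365},
  {"dx": 0, "dy": 0, "dz": -3, "wx": 0, "wy": 0, "wz": 0, "claw": 0.365},
  {"dx": 0, "dy": 0, "dz": -3.5, "wx": 0, "wy": 0, "wz": 0, "claw": 0.365},
  {"dx": 0, "dy": -4, "dz": 0, "wx": 0, "wy": 0, "wz": 0, "claw": 0.365},
  {"dx": 0, "dy": -4, "dz": 0, "wx": 0, "wy": 0, "wz": 0, "claw": 0.365},
  {"dx": 0, "dy": -4, "dz": 0, "wx": 0, "wy": 0, "wz": 0, "claw": 0.365},
  {"dx": 0, "dy": -4, "dz": 0, "wx": 0, "wy": 0, "wz": 0, "claw": 0.365},
  {"dx": 0, "dy": 0, "dz": 0, "wx": 0, "wy": 0, "wz": 0.1674, "claw": 0.365},
  {"dx": 0, "dy": 0, "dz": 0, "wx": 0, "wy": 0, "wz": 0.1674, "claw": 0.365},
  {"dx": 0, "dy": 0, "dz": 0, "wx": 0, "wy": 0, "wz": 0.1674, "claw": 0.365},
  {"dx": 0, "dy": 0, "dz": 0, "wx": 0, "wy": 0, "wz": 0.1674, "claw": 0.365},
  {"dx": 0, "dy": 0, "dz": 0, "wx": 0, "wy": 0, "wz": 0.1674, "claw": 0.365},
  {"dx": 0, "dy": 0, "dz": 0, "wx": 0, "wy": 0, "wz": 0.1674, "claw": 0.365},
  {"dx": 0, "dy": 0, "dz": 0, "wx": 0, "wy": 0, "wz": 0, "claw": 0.365},
])

```text
clock: 34.48
tool_pos: [473.7, 75.3, 121.1]
tcp_rot: [0.0, 0.707, 0.707, 0.0]
wrist_force: [0.1, 0.1, -1.0]
finger_gap: 58.1
```

```bash
cat >> h.py <<'E'
def tops(s,s0,pred,r=7):
    "template match refills tops from reference scene0"
    for p in pred:
        u,v=np.round(p).astype(int); T=s0[v-7:v+16,u-10:u+11]
        a=s[v-30:v+40,u-40:u+41]; R_=cv2.matchTemplate(a,T,cv2.TM_CCOEFF_NORMED); _,b,_,l=cv2.minMaxLoc(R_)
        print('ref',u,v,'shift',l[0]-30,l[1]-23,'score',round(b,2))
E
python3 - <<'E'
from h import *
plan(419.5,-300.5,121,0)
s,ms=snap('scene','s11');s0=cv2.imread('pics/scene0.png')
tops(s,s0,[(261,254),(228,257)])
E
```

```text
t 34.5 pos [473.7  75.3 121.1] gap 58.1 F [ 0.1  0.1 -1. ] d [-37.58  -5.46   0.  ] rot [ 0.001 -0.     0.001]
ref 261 254 shift 0 0 score 1.0
ref 228 257 shift 0 0 score 1.0
```

jog_arm([
  {"dx": -4.7, "dy": -0.68, "dz": 0, "wx": 0, "wy": 0, "wz": 0, "claw": 0.365},
  {"dx": -4.7, "dy": -0.68, "dz": 0, "wx": 0, "wy": 0, "wz": 0, "claw": 0.365},
  {"dx": -4.7, "dy": -0.68, "dz": 0, "wx": 0, "wy": 0, "wz": 0, "claw": 0.365},
  {"dx": -4.7, "dy": -0.68, "dz": 0, "wx": 0, "wy": 0, "wz": 0, "claw": 0.365},
  {"dx": -4.7, "dy": -0.68, "dz": 0, "wx": 0, "wy": 0, "wz": 0, "claw": 0.365},
  {"dx": -4.7, "dy": -0.68, "dz": 0, "wx": 0, "wy": 0, "wz": 0, "claw": 0.365},
  {"dx": -4.7, "dy": -0.68, "dz": 0, "wx": 0, "wy": 0, "wz": 0, "claw": 0.365},
  {"dx": -4.7, "dy": -0.68, "dz": 0, "wx": 0, "wy": 0, "wz": 0, "claw": 0.365},
  {"dx": 0, "dy": 0, "dz": 2.5, "wx": 0, "wy": 0, "wz": 0, "claw": 0.365},
  {"dx": 0, "dy": 0, "dz": 0, "wx": 0, "wy": 0, "wz": 0, "claw": 0.365},
  {"dx": 0, "dy": 0, "dz": 0, "wx": 0, "wy": 0, "wz": 0, "claw": 0.365},
])

```text
clock: 35.9
tool_pos: [419.2, -300.3, 95.9]
tcp_rot: [-0.0, 0.706, 0.708, 0.0]
wrist_force: [-0.1, -0.8, -1.0]
finger_gap: 58.1
```

Run:
```python
from h import *
plan(419.8,-300.6,38,0)
s,ms=snap('scene','s12');s0=cv2.imread('pics/scene0.png')
tops(s,s0,[(261,254),(228,257)])
```

```text
t 35.9 pos [ 419.2 -300.3   95.9] gap 58.1 F [-0.1 -0.8 -1. ] d [-0.03  0.06  5.79] rot [-0.    -0.     0.003]
ref 261 254 shift 0 0 score 0.82
ref 228 257 shift 0 0 score 0.9
```

Run:
```python
from h import *
m=load('w2')
print([px2w(m,*p,z).round(0) for p in[(470,238),(440,262),(513,305)] for z in (0,25)])
m=load('top0');print([px2w(m,*p,10).round(0) for p in[(374,240),(379,239),(371,248)]])
```

```text
[array([ 376., -269.,    0.]), array([ 383., -254.,   25.]), array([ 336., -246.,    0.]), array([ 345., -233.,   25.]), array([ 305., -358.,    0.]), array([ 317., -337.,   25.])]
[array([ 368., -259.,   10.]), array([ 371., -278.,   10.]), array([ 337., -247.,   10.])]
```

jog_arm([
  {"dx": 0, "dy": 0, "dz": -2, "wx": 0, "wy": 0, "wz": 0.1745, "claw": 0.365},
  {"dx": 0, "dy": 0, "dz": 0, "wx": 0, "wy": 0, "wz": 0.1745, "claw": 0.365},
  {"dx": 0, "dy": 0, "dz": 0, "wx": 0, "wy": 0, "wz": 0.1745, "claw": 0.365},
  {"dx": 0, "dy": 0, "dz": 0, "wx": 0, "wy": 0, "wz": 0.1745, "claw": 0.365},
  {"dx": 0, "dy": 0, "dz": 0, "wx": 0, "wy": 0, "wz": 0.1745, "claw": 0.365},
  {"dx": 0, "dy": 0, "dz": 0, "wx": 0, "wy": 0, "wz": 0.1745, "claw": 0.365},
  {"dx": 0, "dy": 0, "dz": 0, "wx": 0, "wy": 0, "wz": 0.1745, "claw": 0.365},
  {"dx": 0, "dy": 0, "dz": 0, "wx": 0, "wy": 0, "wz": 0.1745, "claw": 0.365},
  {"dx": 0, "dy": 0, "dz": 0, "wx": 0, "wy": 0, "wz": 0.1745, "claw": 0.365},
  {"dx": 4.7, "dy": -4.65, "dz": 0, "wx": 0, "wy": 0, "wz": 0, "claw": 0.365},
  {"dx": 4.7, "dy": -4.65, "dz": 0, "wx": 0, "wy": 0, "wz": 0, "claw": 0.365},
  {"dx": 0, "dy": 0, "dz": 0, "wx": 0, "wy": 0, "wz": 0, "claw": 0.365},
  {"dx": 0, "dy": 0, "dz": 0, "wx": 0, "wy": 0, "wz": 0, "claw": 0.365},
])

```text
clock: 37.58
tool_pos: [508.0, -212.3, 115.9]
tcp_rot: [0.0, 1.0, 0.001, 0.0]
wrist_force: [-0.5, 0.0, -1.6]
finger_gap: 58.2
```

Run:
```python
from h import *
plan(513,-207.2,38,-90)
s,ms=snap('scene','s13');s0=cv2.imread('pics/scene0.png')
tops(s,s0,[(261,254),(228,257)])
```

```text
t 37.6 pos [ 508.  -212.3  115.9] gap 58.2 F [-0.5  0.  -1.6] d [ 0.5  -0.51  7.79] rot [ 0.    -0.     0.003]
ref 261 254 shift 0 0 score 0.82
ref 228 257 shift 0 0 score 1.0
```

jog_arm([
  {"dx": 0.5, "dy": -0.51, "dz": 0, "wx": 0, "wy": 0, "wz": 0.003, "claw": 0.365},
  {"dx": 0, "dy": 0, "dz": 0, "wx": 0, "wy": 0, "wz": 0, "claw": 0.365},
  {"dx": 0, "dy": 0, "dz": 2.5, "wx": 0, "wy": 0, "wz": 0, "claw": 0.365},
  {"dx": 0, "dy": 0, "dz": 2, "wx": 0, "wy": 0, "wz": 0, "claw": 0.365},
  {"dx": 0, "dy": 0, "dz": 1.5, "wx": 0, "wy": 0, "wz": 0, "claw": 0.365},
  {"dx": 0, "dy": 0, "dz": 1, "wx": 0, "wy": 0, "wz": 0, "claw": 0.365},
  {"dx": 0, "dy": 0, "dz": 0.8, "wx": 0, "wy": 0, "wz": 0, "claw": 0.365},
  {"dx": 0, "dy": 0, "dz": 0, "wx": 0, "wy": 0, "wz": 0, "claw": 0.365},
  {"dx": 0, "dy": 0, "dz": 0, "wx": 0, "wy": 0, "wz": 0, "claw": 0.365},
])

```text
clock: 38.75
tool_pos: [513.1, -207.8, 37.7]
tcp_rot: [0.0, 1.0, -0.001, 0.0]
wrist_force: [0.9, 0.1, -1.0]
finger_gap: 58.2
```

jog_arm([
  {"dx": 0, "dy": 0, "dz": 0, "wx": 0, "wy": 0, "wz": 0, "claw": -0.15},
  {"dx": 0, "dy": 0, "dz": 0, "wx": 0, "wy": 0, "wz": 0, "claw": -0.15},
  {"dx": 0, "dy": 0, "dz": 0, "wx": 0, "wy": 0, "wz": 0, "claw": -0.15},
  {"dx": 0, "dy": 0, "dz": 0, "wx": 0, "wy": 0, "wz": 0, "claw": -0.15},
  {"dx": 0, "dy": 0, "dz": 0, "wx": 0, "wy": 0, "wz": 0, "claw": -0.15},
  {"dx": 0, "dy": 0, "dz": 0, "wx": 0, "wy": 0, "wz": 0, "claw": -0.15},
])

```text
clock: 39.5
tool_pos: [513.1, -207.7, 37.4]
tcp_rot: [0.0, 1.0, -0.001, 0.0]
wrist_force: [1.0, 1.0, 4.0]
finger_gap: 39.7
```

jog_arm([
  {"dx": 0, "dy": 0, "dz": -1, "wx": 0, "wy": 0, "wz": 0, "claw": -0.15},
  {"dx": 0, "dy": 0, "dz": -3, "wx": 0, "wy": 0, "wz": 0, "claw": -0.15},
  {"dx": 0, "dy": 0, "dz": -4, "wx": 0, "wy": 0, "wz": 0, "claw": -0.15},
  {"dx": -2.1, "dy": -3.7, "dz": 0, "wx": 0, "wy": 0, "wz": 0, "claw": -0.15},
  {"dx": -2.1, "dy": -3.7, "dz": 0, "wx": 0, "wy": 0, "wz": 0, "claw": -0.15},
  {"dx": -2.1, "dy": -3.7, "dz": 0, "wx": 0, "wy": 0, "wz": 0, "claw": -0.15},
  {"dx": -2.0, "dy": -3.7, "dz": 0, "wx": 0, "wy": 0, "wz": 0, "claw": -0.15},
  {"dx": 0, "dy": 0, "dz": 0, "wx": 0, "wy": 0, "wz": 0, "claw": -0.15},
])

```text
clock: 40.5
tool_pos: [428.0, -57.3, 117.6]
tcp_rot: [-0.0, 1.0, -0.0, -0.001]
wrist_force: [1.1, -0.6, -2.3]
finger_gap: 39.9
```

jog_arm([
  {"dx": 0, "dy": 0, "dz": 0, "wx": 0, "wy": 0, "wz": -0.184, "claw": -0.15},
  {"dx": 0, "dy": 0, "dz": 0, "wx": 0, "wy": 0, "wz": -0.184, "claw": -0.15},
  {"dx": 0, "dy": 0, "dz": 0, "wx": 0, "wy": 0, "wz": -0.184, "claw": -0.15},
  {"dx": 0, "dy": 0, "dz": 0, "wx": 0, "wy": 0, "wz": -0.184, "claw": -0.15},
  {"dx": 0, "dy": 0, "dz": 0, "wx": 0, "wy": 0, "wz": -0.184, "claw": -0.15},
  {"dx": 0, "dy": 0, "dz": 0, "wx": 0, "wy": 0, "wz": -0.184, "claw": -0.15},
  {"dx": 0, "dy": 0, "dz": 0, "wx": 0, "wy": 0, "wz": -0.184, "claw": -0.15},
  {"dx": 0, "dy": 0, "dz": 0, "wx": 0, "wy": 0, "wz": -0.184, "claw": -0.15},
  {"dx": 0, "dy": 0, "dz": 0, "wx": 0, "wy": 0, "wz": -0.184, "claw": -0.15},
  {"dx": 0, "dy": 0, "dz": 0, "wx": 0, "wy": 0, "wz": -0.184, "claw": -0.15},
  {"dx": 0, "dy": 0, "dz": 0, "wx": 0, "wy": 0, "wz": -0.184, "claw": -0.15},
  {"dx": 0, "dy": 0, "dz": 0, "wx": 0, "wy": 0, "wz": -0.184, "claw": -0.15},
  {"dx": 0, "dy": 0, "dz": 0, "wx": 0, "wy": 0, "wz": -0.184, "claw": -0.15},
  {"dx": 0, "dy": 0, "dz": 0, "wx": 0, "wy": 0, "wz": -0.184, "claw": -0.15},
  {"dx": 0, "dy": 0, "dz": 0, "wx": 0, "wy": 0, "wz": 0, "claw": -0.15},
])

```text
clock: 42.38
tool_pos: [430.6, -59.9, 117.5]
tcp_rot: [0.0, 0.281, 0.96, -0.0]
wrist_force: [0.6, 0.8, -2.5]
finger_gap: 39.8
```

Run:
```python
from h import *
plan(495.6,250.2,90,57.57)
```

```text
t 42.4 pos [430.6 -59.9 117.5] gap 39.8 F [ 0.6  0.8 -2.5] d [11.24 29.62  2.75] rot [ 0.     0.    -0.003]
```

jog_arm([
  {"dx": 1.606, "dy": 4.231, "dz": 0, "wx": 0, "wy": 0, "wz": -0.003, "claw": -0.15},
  {"dx": 1.606, "dy": 4.231, "dz": 0, "wx": 0, "wy": 0, "wz": 0, "claw": -0.15},
  {"dx": 1.606, "dy": 4.231, "dz": 0, "wx": 0, "wy": 0, "wz": 0, "claw": -0.15},
  {"dx": 1.606, "dy": 4.231, "dz": 0, "wx": 0, "wy": 0, "wz": 0, "claw": -0.15},
  {"dx": 1.606, "dy": 4.231, "dz": 0, "wx": 0, "wy": 0, "wz": 0, "claw": -0.15},
  {"dx": 1.606, "dy": 4.231, "dz": 0, "wx": 0, "wy": 0, "wz": 0, "claw": -0.15},
  {"dx": 1.606, "dy": 4.231, "dz": 0, "wx": 0, "wy": 0, "wz": 0, "claw": -0.15},
  {"dx": 0, "dy": 0, "dz": 2.5, "wx": 0, "wy": 0, "wz": 0, "claw": -0.15},
  {"dx": 0, "dy": 0, "dz": 0, "wx": 0, "wy": 0, "wz": 0, "claw": -0.15},
  {"dx": 0, "dy": 0, "dz": 0, "wx": 0, "wy": 0, "wz": 0, "claw": -0.15},
])

```text
clock: 43.62
tool_pos: [494.2, 250.4, 92.8]
tcp_rot: [-0.0, 0.28, 0.96, -0.0]
wrist_force: [-0.6, -0.7, -2.6]
finger_gap: 39.9
```

Run:
```python
from h import *
plan(495.6,250.2,41.5,57.57)
```

```text
t 43.6 pos [494.2 250.4  92.8] gap 39.9 F [-0.6 -0.7 -2.6] d [-0.13  0.06  5.13] rot [-0.    -0.    -0.002]
```

jog_arm([
  {"dx": -0.13, "dy": 0.06, "dz": 1.5, "wx": 0, "wy": 0, "wz": 0, "claw": -0.15},
  {"dx": 0, "dy": 0, "dz": 1.5, "wx": 0, "wy": 0, "wz": 0, "claw": -0.15},
  {"dx": 0, "dy": 0, "dz": 1.3, "wx": 0, "wy": 0, "wz": 0, "claw": -0.15},
  {"dx": 0, "dy": 0, "dz": 0.6, "wx": 0, "wy": 0, "wz": 0, "claw": -0.15},
  {"dx": 0, "dy": 0, "dz": 0.2, "wx": 0, "wy": 0, "wz": 0, "claw": -0.15},
  {"dx": 0, "dy": 0, "dz": 0, "wx": 0, "wy": 0, "wz": 0, "claw": -0.15},
  {"dx": 0, "dy": 0, "dz": 0, "wx": 0, "wy": 0, "wz": 0, "claw": -0.15},
])

```text
clock: 44.5
tool_pos: [495.7, 250.8, 41.6]
tcp_rot: [0.0, 0.279, 0.96, 0.0]
wrist_force: [-1.7, 0.1, 0.0]
finger_gap: 39.5
```

jog_arm([
  {"dx": 0, "dy": 0, "dz": 0.1, "wx": 0, "wy": 0, "wz": 0, "claw": -0.15},
  {"dx": 0, "dy": 0, "dz": 0, "wx": 0, "wy": 0, "wz": 0, "claw": -0.15},
  {"dx": 0, "dy": 0, "dz": 0, "wx": 0, "wy": 0, "wz": 0, "claw": -0.15},
])

```text
clock: 44.88
tool_pos: [495.7, 250.8, 40.6]
tcp_rot: [0.0, 0.279, 0.96, 0.0]
wrist_force: [-1.4, -1.1, 6.2]
finger_gap: 40.1
```

jog_arm([
  {"dx": 0, "dy": 0, "dz": 0, "wx": 0, "wy": 0, "wz": 0, "claw": 0.1},
  {"dx": 0, "dy": 0, "dz": 0, "wx": 0, "wy": 0, "wz": 0, "claw": 0.365},
  {"dx": 0, "dy": 0, "dz": 0, "wx": 0, "wy": 0, "wz": 0, "claw": 0.365},
  {"dx": 0, "dy": 0, "dz": 0, "wx": 0, "wy": 0, "wz": 0, "claw": 0.365},
  {"dx": 0, "dy": 0, "dz": 0, "wx": 0, "wy": 0, "wz": 0, "claw": 0.365},
  {"dx": 0, "dy": 0, "dz": -1.5, "wx": 0, "wy": 0, "wz": 0, "claw": 0.365},
  {"dx": 0, "dy": 0, "dz": -3, "wx": 0, "wy": 0, "wz": 0, "claw": 0.365},
  {"dx": 0, "dy": 0, "dz": -3.5, "wx": 0, "wy": 0, "wz": 0, "claw": 0.365},
  {"dx": -1.606, "dy": -4.231, "dz": 0, "wx": 0, "wy": 0, "wz": 0, "claw": 0.365},
  {"dx": -1.606, "dy": -4.231, "dz": 0, "wx": 0, "wy": 0, "wz": 0, "claw": 0.365},
  {"dx": -1.606, "dy": -4.231, "dz": 0, "wx": 0, "wy": 0, "wz": 0, "claw": 0.365},
  {"dx": -1.606, "dy": -4.231, "dz": 0, "wx": 0, "wy": 0, "wz": 0, "claw": 0.365},
  {"dx": -1.606, "dy": -4.231, "dz": 0, "wx": 0, "wy": 0, "wz": 0, "claw": 0.365},
  {"dx": -1.606, "dy": -4.231, "dz": 0, "wx": 0, "wy": 0, "wz": 0, "claw": 0.365},
  {"dx": -1.606, "dy": -4.231, "dz": 0, "wx": 0, "wy": 0, "wz": 0, "claw": 0.365},
  {"dx": 0, "dy": 0, "dz": 0, "wx": 0, "wy": 0, "wz": 0, "claw": 0.365},
])

```text
clock: 46.88
tool_pos: [431.7, -62.1, 121.2]
tcp_rot: [0.001, 0.281, 0.96, -0.0]
wrist_force: [0.0, 0.7, -1.8]
finger_gap: 58.1
```

jog_arm([
  {"dx": 0, "dy": 0, "dz": 0, "wx": 0, "wy": 0, "wz": 0.184, "claw": 0.365},
  {"dx": 0, "dy": 0, "dz": 0, "wx": 0, "wy": 0, "wz": 0.184, "claw": 0.365},
  {"dx": 0, "dy": 0, "dz": 0, "wx": 0, "wy": 0, "wz": 0.184, "claw": 0.365},
  {"dx": 0, "dy": 0, "dz": 0, "wx": 0, "wy": 0, "wz": 0.184, "claw": 0.365},
  {"dx": 0, "dy": 0, "dz": 0, "wx": 0, "wy": 0, "wz": 0.184, "claw": 0.365},
  {"dx": 0, "dy": 0, "dz": 0, "wx": 0, "wy": 0, "wz": 0.184, "claw": 0.365},
  {"dx": 0, "dy": 0, "dz": 0, "wx": 0, "wy": 0, "wz": 0.184, "claw": 0.365},
  {"dx": 0, "dy": 0, "dz": 0, "wx": 0, "wy": 0, "wz": 0.184, "claw": 0.365},
  {"dx": 0, "dy": 0, "dz": 0, "wx": 0, "wy": 0, "wz": 0.184, "claw": 0.365},
  {"dx": 0, "dy": 0, "dz": 0, "wx": 0, "wy": 0, "wz": 0.184, "claw": 0.365},
  {"dx": 0, "dy": 0, "dz": 0, "wx": 0, "wy": 0, "wz": 0.184, "claw": 0.365},
  {"dx": 0, "dy": 0, "dz": 0, "wx": 0, "wy": 0, "wz": 0.184, "claw": 0.365},
  {"dx": 0, "dy": 0, "dz": 0, "wx": 0, "wy": 0, "wz": 0.184, "claw": 0.365},
  {"dx": 0, "dy": 0, "dz": 0, "wx": 0, "wy": 0, "wz": 0.184, "claw": 0.365},
  {"dx": 0, "dy": 0, "dz": 0, "wx": 0, "wy": 0, "wz": 0, "claw": 0.365},
])

```text
clock: 48.75
tool_pos: [432.1, -59.1, 120.8]
tcp_rot: [0.0, 1.0, 0.001, 0.0]
wrist_force: [-0.9, -0.2, -1.4]
finger_gap: 58.4
```

Run:
```python
from h import *
plan(460.8,-285,118,-90)
s,ms=snap('scene','s14');s0=cv2.imread('pics/scene0.png')
tops(s,s0,[(228,257)])
```

```text
t 48.8 pos [432.1 -59.1 120.8] gap 58.4 F [-0.9 -0.2 -1.4] d [ 2.83 22.59  0.29] rot [ 0.    -0.001  0.002]
ref 228 257 shift 0 0 score 1.0
```

jog_arm([
  {"dx": 0.566, "dy": 4.52, "dz": 0, "wx": 0, "wy": 0, "wz": 0, "claw": 0.365},
  {"dx": 0.566, "dy": 4.52, "dz": 0, "wx": 0, "wy": 0, "wz": 0, "claw": 0.365},
  {"dx": 0.566, "dy": 4.52, "dz": 0, "wx": 0, "wy": 0, "wz": 0, "claw": 0.365},
  {"dx": 0.566, "dy": 4.52, "dz": 0, "wx": 0, "wy": 0, "wz": 0, "claw": 0.365},
  {"dx": 0.566, "dy": 4.52, "dz": 0, "wx": 0, "wy": 0, "wz": 0, "claw": 0.365},
  {"dx": 0, "dy": 0, "dz": 0, "wx": 0, "wy": 0, "wz": 0, "claw": 0.365},
  {"dx": 0, "dy": 0, "dz": 0, "wx": 0, "wy": 0, "wz": 0, "claw": 0.365},
])

```text
clock: 49.68
tool_pos: [460.0, -285.1, 120.2]
tcp_rot: [-0.0, 1.0, 0.002, -0.0]
wrist_force: [-1.0, -0.3, -1.4]
finger_gap: 58.3
```

Run:
```python
from h import *
plan(460.8,-284.7,38,-90)
s,ms=snap('scene','s15');s0=cv2.imread('pics/scene0.png')
tops(s,s0,[(228,257)])
```

```text
t 49.7 pos [ 460.  -285.1  120.2] gap 58.3 F [-1.  -0.3 -1.4] d [ 0.09 -0.03  8.22] rot [-0.001  0.001  0.003]
ref 228 257 shift 0 0 score 0.83
```

jog_arm([
  {"dx": 0.09, "dy": 0, "dz": 2.5, "wx": 0, "wy": 0, "wz": 0.003, "claw": 0.365},
  {"dx": 0, "dy": 0, "dz": 2.5, "wx": 0, "wy": 0, "wz": 0, "claw": 0.365},
  {"dx": 0, "dy": 0, "dz": 1.5, "wx": 0, "wy": 0, "wz": 0, "claw": 0.365},
  {"dx": 0, "dy": 0, "dz": 1, "wx": 0, "wy": 0, "wz": 0, "claw": 0.365},
  {"dx": 0, "dy": 0, "dz": 0.75, "wx": 0, "wy": 0, "wz": 0, "claw": 0.365},
  {"dx": 0, "dy": 0, "dz": 0, "wx": 0, "wy": 0, "wz": 0, "claw": 0.365},
  {"dx": 0, "dy": 0, "dz": 0, "wx": 0, "wy": 0, "wz": 0, "claw": 0.365},
])

```text
clock: 50.6
tool_pos: [461.4, -285.8, 38.2]
tcp_rot: [0.0, 1.0, -0.001, 0.0]
wrist_force: [0.0, 0.4, -0.9]
finger_gap: 58.9
```

jog_arm([
  {"dx": 0, "dy": 0, "dz": 0, "wx": 0, "wy": 0, "wz": 0, "claw": -0.15},
  {"dx": 0, "dy": 0, "dz": 0, "wx": 0, "wy": 0, "wz": 0, "claw": -0.15},
  {"dx": 0, "dy": 0, "dz": 0, "wx": 0, "wy": 0, "wz": 0, "claw": -0.15},
  {"dx": 0, "dy": 0, "dz": 0, "wx": 0, "wy": 0, "wz": 0, "claw": -0.15},
  {"dx": 0, "dy": 0, "dz": 0, "wx": 0, "wy": 0, "wz": 0, "claw": -0.15},
  {"dx": 0, "dy": 0, "dz": 0, "wx": 0, "wy": 0, "wz": 0, "claw": -0.15},
])

```text
clock: 51.35
tool_pos: [461.3, -285.8, 37.8]
tcp_rot: [0.0, 1.0, -0.001, 0.0]
wrist_force: [0.2, -0.9, 3.7]
finger_gap: 39.6
```

jog_arm([
  {"dx": 0, "dy": 0, "dz": -1, "wx": 0, "wy": 0, "wz": 0, "claw": -0.15},
  {"dx": 0, "dy": 0, "dz": -3, "wx": 0, "wy": 0, "wz": 0, "claw": -0.15},
  {"dx": 0, "dy": 0, "dz": -4, "wx": 0, "wy": 0, "wz": 0, "claw": -0.15},
  {"dx": -0.62, "dy": -4.52, "dz": 0, "wx": 0, "wy": 0, "wz": 0, "claw": -0.15},
  {"dx": -0.62, "dy": -4.52, "dz": 0, "wx": 0, "wy": 0, "wz": 0, "claw": -0.15},
  {"dx": -0.62, "dy": -4.52, "dz": 0, "wx": 0, "wy": 0, "wz": 0, "claw": -0.15},
  {"dx": -0.62, "dy": -4.52, "dz": 0, "wx": 0, "wy": 0, "wz": 0, "claw": -0.15},
  {"dx": -0.62, "dy": -4.52, "dz": 0, "wx": 0, "wy": 0, "wz": 0, "claw": -0.15},
  {"dx": 0, "dy": 0, "dz": 0, "wx": 0, "wy": 0, "wz": 0, "claw": -0.15},
])

```text
clock: 52.48
tool_pos: [429.4, -57.0, 118.1]
tcp_rot: [-0.0, 1.0, 0.0, -0.001]
wrist_force: [1.1, -1.0, -1.8]
finger_gap: 39.6
```

jog_arm([
  {"dx": 0, "dy": 0, "dz": 0, "wx": 0, "wy": 0, "wz": -0.184, "claw": -0.15},
  {"dx": 0, "dy": 0, "dz": 0, "wx": 0, "wy": 0, "wz": -0.184, "claw": -0.15},
  {"dx": 0, "dy": 0, "dz": 0, "wx": 0, "wy": 0, "wz": -0.184, "claw": -0.15},
  {"dx": 0, "dy": 0, "dz": 0, "wx": 0, "wy": 0, "wz": -0.184, "claw": -0.15},
  {"dx": 0, "dy": 0, "dz": 0, "wx": 0, "wy": 0, "wz": -0.184, "claw": -0.15},
  {"dx": 0, "dy": 0, "dz": 0, "wx": 0, "wy": 0, "wz": -0.184, "claw": -0.15},
  {"dx": 0, "dy": 0, "dz": 0, "wx": 0, "wy": 0, "wz": -0.184, "claw": -0.15},
  {"dx": 0, "dy": 0, "dz": 0, "wx": 0, "wy": 0, "wz": -0.184, "claw": -0.15},
  {"dx": 0, "dy": 0, "dz": 0, "wx": 0, "wy": 0, "wz": -0.184, "claw": -0.15},
  {"dx": 0, "dy": 0, "dz": 0, "wx": 0, "wy": 0, "wz": -0.184, "claw": -0.15},
  {"dx": 0, "dy": 0, "dz": 0, "wx": 0, "wy": 0, "wz": -0.184, "claw": -0.15},
  {"dx": 0, "dy": 0, "dz": 0, "wx": 0, "wy": 0, "wz": -0.184, "claw": -0.15},
  {"dx": 0, "dy": 0, "dz": 0, "wx": 0, "wy": 0, "wz": -0.184, "claw": -0.15},
  {"dx": 0, "dy": 0, "dz": 0, "wx": 0, "wy": 0, "wz": -0.184, "claw": -0.15},
  {"dx": 0, "dy": 0, "dz": 0, "wx": 0, "wy": 0, "wz": 0, "claw": -0.15},
])

```text
clock: 54.35
tool_pos: [430.8, -60.0, 118.0]
tcp_rot: [0.0, 0.281, 0.96, -0.0]
wrist_force: [-0.5, -0.8, -2.1]
finger_gap: 39.5
```

Run:
```python
from h import *
plan(432.3,290.4,92,57.57)
```

```text
t 54.4 pos [430.8 -60.  118. ] gap 39.5 F [-0.5 -0.8 -2.1] d [18.77 29.6   2.6 ] rot [ 0.     0.    -0.003]
```

jog_arm([
  {"dx": 2.346, "dy": 3.7, "dz": 0, "wx": 0, "wy": 0, "wz": -0.003, "claw": -0.15},
  {"dx": 2.346, "dy": 3.7, "dz": 0, "wx": 0, "wy": 0, "wz": 0, "claw": -0.15},
  {"dx": 2.346, "dy": 3.7, "dz": 0, "wx": 0, "wy": 0, "wz": 0, "claw": -0.15},
  {"dx": 2.346, "dy": 3.7, "dz": 0, "wx": 0, "wy": 0, "wz": 0, "claw": -0.15},
  {"dx": 2.346, "dy": 3.7, "dz": 0, "wx": 0, "wy": 0, "wz": 0, "claw": -0.15},
  {"dx": 2.346, "dy": 3.7, "dz": 0, "wx": 0, "wy": 0, "wz": 0, "claw": -0.15},
  {"dx": 2.346, "dy": 3.7, "dz": 0, "wx": 0, "wy": 0, "wz": 0, "claw": -0.15},
  {"dx": 2.346, "dy": 3.7, "dz": 0, "wx": 0, "wy": 0, "wz": 0, "claw": -0.15},
  {"dx": 0, "dy": 0, "dz": 2.5, "wx": 0, "wy": 0, "wz": 0, "claw": -0.15},
  {"dx": 0, "dy": 0, "dz": 0, "wx": 0, "wy": 0, "wz": 0, "claw": -0.15},
  {"dx": 0, "dy": 0, "dz": 0, "wx": 0, "wy": 0, "wz": 0, "claw": -0.15},
])

```text
clock: 55.72
tool_pos: [431.0, 290.4, 93.3]
tcp_rot: [-0.0, 0.28, 0.96, -0.0]
wrist_force: [-0.4, -0.4, -2.3]
finger_gap: 39.9
```

Run:
```python
from h import *
plan(432.3,290.4,41.5,57.57)
p=manip.observe()['tool_pos']
s,ms=snap('scene','s16')
d=np.array([.536,.844,0]); print(w2px(ms,p+93.5*d+[0,0,13]))
cv2.imwrite('pics/s16b.png',cv2.resize(s[115:235,350:470],(600,600),interpolation=cv2.INTER_CUBIC))
```

```text
t 55.7 pos [431.  290.4  93.3] gap 39.9 F [-0.4 -0.4 -2.3] d [-0.11  0.07  5.18] rot [-0.    -0.    -0.002]
[405.5860639  142.72072018]
```

View pics/s16b.png

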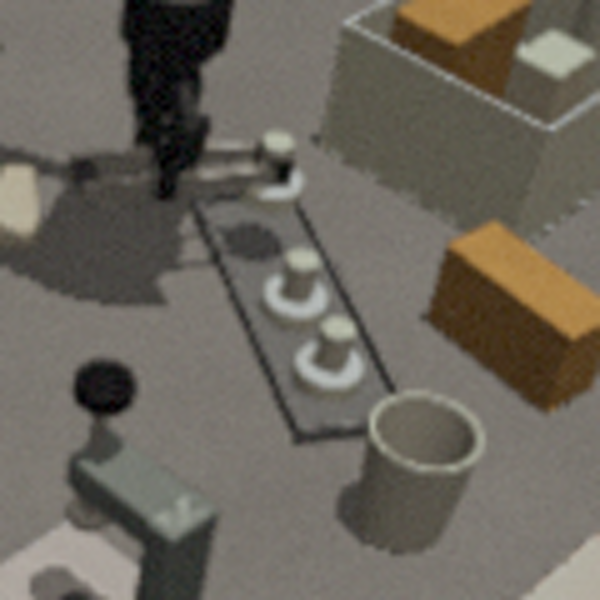

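jog_arm([
  {"dx": -0.11, "dy": 0.07, "dz": 1.5, "wx": 0, "wy": 0, "wz": 0, "claw": -0.15},
  {"dx": 0, "dy": 0, "dz": 1.5, "wx": 0, "wy": 0, "wz": 0, "claw": -0.15},
  {"dx": 0, "dy": 0, "dz": 1.3, "wx": 0, "wy": 0, "wz": 0, "claw": -0.15},
  {"dx": 0, "dy": 0, "dz": 0.6, "wx": 0, "wy": 0, "wz": 0, "claw": -0.15},
  {"dx": 0, "dy": 0, "dz": 0.2, "wx": 0, "wy": 0, "wz": 0, "claw": -0.15},
  {"dx": 0, "dy": 0, "dz": 0, "wx": 0, "wy": 0, "wz": 0, "claw": -0.15},
  {"dx": 0, "dy": 0, "dz": 0, "wx": 0, "wy": 0, "wz": 0, "claw": -0.15},
])

```text
clock: 56.65
tool_pos: [432.3, 291.1, 42.1]
tcp_rot: [0.0, 0.279, 0.96, 0.0]
wrist_force: [-1.6, -0.7, -0.4]
finger_gap: 39.9
```

jog_arm([
  {"dx": 0, "dy": 0, "dz": 0.1, "wx": 0, "wy": 0, "wz": 0, "claw": -0.15},
  {"dx": 0, "dy": 0, "dz": 0, "wx": 0, "wy": 0, "wz": 0, "claw": -0.15},
  {"dx": 0, "dy": 0, "dz": 0, "wx": 0, "wy": 0, "wz": 0, "claw": -0.15},
])

```text
clock: 57.02
tool_pos: [432.4, 291.1, 41.1]
tcp_rot: [0.0, 0.279, 0.96, 0.0]
wrist_force: [-0.9, -1.1, 5.9]
finger_gap: 39.8
```

jog_arm([
  {"dx": 0, "dy": 0, "dz": 0, "wx": 0, "wy": 0, "wz": 0, "claw": 0.1},
  {"dx": 0, "dy": 0, "dz": 0, "wx": 0, "wy": 0, "wz": 0, "claw": 0.365},
  {"dx": 0, "dy": 0, "dz": 0, "wx": 0, "wy": 0, "wz": 0, "claw": 0.365},
  {"dx": 0, "dy": 0, "dz": 0, "wx": 0, "wy": 0, "wz": 0, "claw": 0.365},
  {"dx": 0, "dy": 0, "dz": 0, "wx": 0, "wy": 0, "wz": 0, "claw": 0.365},
  {"dx": 0, "dy": 0, "dz": -1.5, "wx": 0, "wy": 0, "wz": 0, "claw": 0.365},
  {"dx": 0, "dy": 0, "dz": -3, "wx": 0, "wy": 0, "wz": 0, "claw": 0.365},
  {"dx": 0, "dy": 0, "dz": -3.5, "wx": 0, "wy": 0, "wz": 0, "claw": 0.365},
  {"dx": -2.346, "dy": -3.7, "dz": 0, "wx": 0, "wy": 0, "wz": 0, "claw": 0.365},
  {"dx": -2.346, "dy": -3.7, "dz": 0, "wx": 0, "wy": 0, "wz": 0, "claw": 0.365},
  {"dx": -2.346, "dy": -3.7, "dz": 0, "wx": 0, "wy": 0, "wz": 0, "claw": 0.365},
  {"dx": -2.346, "dy": -3.7, "dz": 0, "wx": 0, "wy": 0, "wz": 0, "claw": 0.365},
  {"dx": -2.346, "dy": -3.7, "dz": 0, "wx": 0, "wy": 0, "wz": 0, "claw": 0.365},
  {"dx": -2.346, "dy": -3.7, "dz": 0, "wx": 0, "wy": 0, "wz": 0, "claw": 0.365},
  {"dx": -2.346, "dy": -3.7, "dz": 0, "wx": 0, "wy": 0, "wz": 0, "claw": 0.365},
  {"dx": 0, "dy": 0, "dz": 0, "wx": 0, "wy": 0, "wz": 0, "claw": 0.365},
])

```text
clock: 59.02
tool_pos: [432.5, -18.1, 121.7]
tcp_rot: [0.001, 0.28, 0.96, -0.0]
wrist_force: [-0.3, 1.3, -0.7]
finger_gap: 58.2
```

jog_arm([
  {"dx": 0, "dy": 0, "dz": 0, "wx": 0, "wy": 0, "wz": 0.186, "claw": 0.365},
  {"dx": 0, "dy": 0, "dz": 0, "wx": 0, "wy": 0, "wz": 0.186, "claw": 0.365},
  {"dx": 0, "dy": 0, "dz": 0, "wx": 0, "wy": 0, "wz": 0.186, "claw": 0.365},
  {"dx": 0, "dy": 0, "dz": 0, "wx": 0, "wy": 0, "wz": 0.186, "claw": 0.365},
  {"dx": 0, "dy": 0, "dz": 0, "wx": 0, "wy": 0, "wz": 0.186, "claw": 0.365},
  {"dx": 0, "dy": 0, "dz": 0, "wx": 0, "wy": 0, "wz": 0.186, "claw": 0.365},
  {"dx": 0, "dy": 0, "dz": 0, "wx": 0, "wy": 0, "wz": 0.186, "claw": 0.365},
  {"dx": 0, "dy": 0, "dz": 0, "wx": 0, "wy": 0, "wz": 0, "claw": 0.365},
  {"dx": 0, "dy": 0, "dz": 0, "wx": 0, "wy": 0, "wz": 0, "claw": 0.365},
])

```text
clock: 60.15
tool_pos: [432.2, -15.4, 121.1]
tcp_rot: [0.0, 0.802, 0.597, 0.0]
wrist_force: [-0.7, -1.3, -0.5]
finger_gap: 58.3
```

Run:
```python
from h import *
plan(454.3,-23.6,31,-17)
```

```text
t 60.1 pos [432.2 -15.4 121.1] gap 58.3 F [-0.7 -1.3 -0.5] d [-0.15  2.35  9.01] rot [ 0.    -0.     0.005]
```

jog_arm([
  {"dx": -0.15, "dy": 2.35, "dz": 0, "wx": 0, "wy": 0, "wz": 0.005, "claw": 0.365},
  {"dx": 0, "dy": 0, "dz": 3, "wx": 0, "wy": 0, "wz": 0, "claw": 0.365},
  {"dx": 0, "dy": 0, "dz": 3, "wx": 0, "wy": 0, "wz": 0, "claw": 0.365},
  {"dx": 0, "dy": 0, "dz": 1.8, "wx": 0, "wy": 0, "wz": 0, "claw": 0.365},
  {"dx": 0, "dy": 0, "dz": 0.9, "wx": 0, "wy": 0, "wz": 0, "claw": 0.365},
  {"dx": 0, "dy": 0, "dz": 0, "wx": 0, "wy": 0, "wz": 0, "claw": 0.365},
  {"dx": 0, "dy": 0, "dz": 0, "wx": 0, "wy": 0, "wz": 0, "claw": 0.365},
])

```text
clock: 61.02
tool_pos: [454.5, -24.1, 34.4]
tcp_rot: [0.0, 0.805, 0.593, 0.0]
wrist_force: [0.0, -1.1, -0.4]
finger_gap: 58.3
```

jog_arm([
  {"dx": 0, "dy": 0, "dz": 0.15, "wx": 0, "wy": 0, "wz": 0, "claw": 0.365},
  {"dx": 0, "dy": 0, "dz": 0, "wx": 0, "wy": 0, "wz": 0, "claw": 0.365},
  {"dx": 0, "dy": 0, "dz": 0, "wx": 0, "wy": 0, "wz": 0, "claw": 0.365},
])

```text
clock: 61.4
tool_pos: [454.4, -24.1, 32.5]
tcp_rot: [0.0, 0.805, 0.593, 0.0]
wrist_force: [1.0, 0.1, 1.1]
finger_gap: 58.3
```

jog_arm([
  {"dx": 0, "dy": 0, "dz": 0.06, "wx": 0, "wy": 0, "wz": 0, "claw": 0.365},
  {"dx": 0, "dy": 0, "dz": 0, "wx": 0, "wy": 0, "wz": 0, "claw": 0.365},
  {"dx": 0, "dy": 0, "dz": 0, "wx": 0, "wy": 0, "wz": 0, "claw": 0.5},
  {"dx": 0, "dy": 0, "dz": 0, "wx": 0, "wy": 0, "wz": 0, "claw": 1},
  {"dx": 0, "dy": 0, "dz": 0, "wx": 0, "wy": 0, "wz": 0, "claw": 1},
  {"dx": 0, "dy": 0, "dz": 0, "wx": 0, "wy": 0, "wz": 0, "claw": 1},
  {"dx": 0, "dy": 0, "dz": -3, "wx": 0, "wy": 0, "wz": 0, "claw": 1},
  {"dx": 0, "dy": 0, "dz": -5, "wx": 0, "wy": 0, "wz": 0, "claw": 1},
  {"dx": 0, "dy": 0, "dz": -5, "wx": 0, "wy": 0, "wz": 0, "claw": 1},
  {"dx": 0, "dy": 0, "dz": -5, "wx": 0, "wy": 0, "wz": 0, "claw": 1},
  {"dx": 0, "dy": 0, "dz": 0, "wx": 0, "wy": 0, "wz": 0, "claw": 1},
  {"dx": 0, "dy": 0, "dz": 0, "wx": 0, "wy": 0, "wz": 0, "claw": 1},
  {"dx": 0, "dy": 0, "dz": 0, "wx": 0, "wy": 0, "wz": 0, "claw": 1},
])

```text
clock: 63.02
tool_pos: [453.5, -24.0, 210.6]
tcp_rot: [-0.001, 0.805, 0.593, -0.001]
wrist_force: [0.2, -0.2, 0.3]
finger_gap: 85.3
```

Run:
```python
from h import *
plan(454.3,-23.6,31,-17)
s,ms=snap('scene','s17');w,_=snap('wrist','w17')
cv2.imwrite('pics/s17b.png',np.hstack([cv2.resize(s[115:315,180:480],(570,380),interpolation=cv2.INTER_CUBIC),w[20:400,210:430]]))
```

```text
t 63.0 pos [453.5 -24.  210.6] gap 85.3 F [ 0.2 -0.2  0.3] d [ 0.06  0.11 17.96] rot [-0.002  0.    -0.005]
```

View pics/s17b.png

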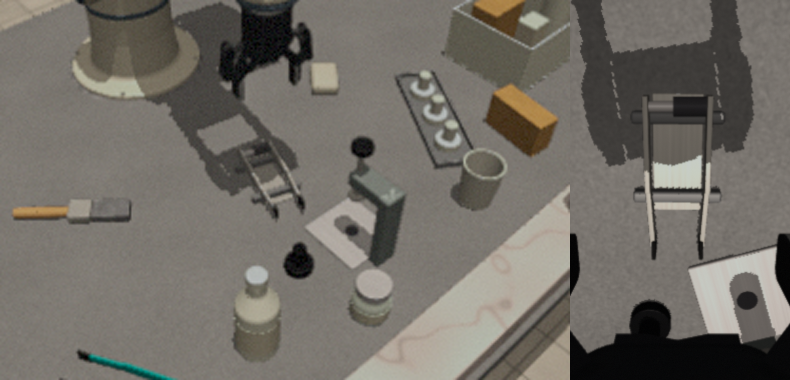

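Run:
```python
from h import *
print(manip.finish_job())
```

```text
the job is handed in; nothing more can be done
None
```

The job is done and handed in at 63 s of robot time. I found three refills; the fourth was not visible in either fixed camera.

- **Gauge check:** I stood the refill nearest the gauge on the plate with the tongs. It landed within about 2 mm of the disc by camera. I laid the tongs on the rest and pressed the knob with shut fingers.
  - The knob met a stop at about 35 mm travel, the expected reading for a 50 mm refill. The force rose to 13.5 N there, against about 5.5 N from the spring alone.
  - The slide then sprang back up. I inferred its travel from the fingers' height and the force; I did not photograph the slide while it was down.
- **Tray:** I carried the checked refill and then the other two to the tray with the tongs, spaced 75 mm apart.
- **Final picture:** All three refills are upright in the tray, the tongs lie across both bars of the rest and the slide is up. The pump, jar, cup, carton, soap, brush and black look-alike look unmoved; that crop does not show the large white bottle and only part of the turquoise tongs, and I did not measure either. The gripper is open, about 180 mm above the tongs.

**What did not match:** The grip on each refill read about 40 mm outer tongs width, where 42 mm was expected. All three held firmly. I saw no sign of a refill being knocked: the scene camera showed no shift before each of the two later grasps.

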